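Refill the covered tasting carousel from the scale scoop

ROBOT

A 6-joint arm with a two-finger parallel gripper is mounted at the origin on a cart in front of the work surface, level with it; the furniture and walls round the work are solid. World frame = base frame: x ahead of the robot, y to its left, z up, the work surface at z = 0. Lengths are in m, angles in rad, forces in N, time in s.
With the tool pointing down it reaches from about 0.3 to 0.775 m from the base axis. Payload 14.6 kg.
Tool frame: the origin (TCP) lies on the mounting face of the last link; the fingertips stand 199 mm ahead of it and the grasp point (between the pads) lies 180 mm ahead of it; z points along the fingers, y is the line along which they close (so a half turn about z gives the same grasp; the last joint's range is limited). The gripper opens to 94 mm and grips with 3 to 60 N. Pads are 16 mm wide; open, the fingers measure 119 mm over their backs; the gripper's body (75 mm by 177 mm) begins 78 mm behind the grasp point.
Start: joints at [1.183, 0.3, 1.521, -0, 1.321, -0.067], TCP at [0.173, 0.522, 0.405] pointing down, gripper open.
Joint ranges: [-3.03, 3.03], [-0.79, 2.21], [0.23, 2.52], [-1.04, 4.18], [0, 3.07], [-2.55, 2.55]. Speed limits (rad/s): [2.22, 2.22, 2.57, 3.14, 3.14, 3.14].

INTERFACE

Orientations are given as [roll, pitch, yaw] about the fixed x, y, z axes, in that order (R = Rz(yaw) Ry(pitch) Rx(roll)).
In Python, from station import get_obs, camera, hand_in gives the robot as it stands.
- The arm moves only by the tool apply_moves, never from a script. Its argument "increments" is a list of rows, each an object of numbers: "tx", "ty", "tz": the shift along the tool's x, y, z as a fraction of full scale; "ax", "ay", "az": the turn, a rotation vector about the tool's x, y, z as a fraction of full scale. In form: [{"tx": .., "ty": .., "tz": .., "ax": .., "ay": .., "az": ..}, ...]. A call has 1 to 12 rows; each row shifts and turns the commanded pose from where the row before left it, along the tool's axes as they then stand; what a row does not reach is not made up. Full scale, the value 1, is 30 mm for a shift and 5 degrees for a turn. A row lasts 1/8 s, in which the tool goes at most 62.5 mm and 10.7 degrees, less where a joint would pass 70% of its speed; a pose out of reach is approached as far as the arm can. A call with a number of a shift or a turn outside -1 to 1 is refused whole. A call with a gripper value outside its range is refused whole. "jaw" is the closure, from 0 (fully open) to 1 (shut), set as the call begins (left out, the last holds). The fingers move at their own pace and stop on an object; "force" is the grip in N (left out, the last holds). Time passes only in rows, so rows that do not move let the fingers close. It gives the time, the measured TCP pose, the force, the opening and the grip force at its end, in the units of the state.
- get_obs(): the state, without advancing time (a new reading comes with each control period).
- camera(name): name is "scene" or "side" or "wrist"; returns a dict with "pixels" (480x640x3 uint8, red, green, blue), "camera_matrix" (3x3 intrinsics, pixels), "dist" ([k1, k2, p1, p2, k3] as OpenCV has them; the pictures are not rectified), "R" (3x3) and "t" (3): a world point X has camera coordinates R X + t; the wrist camera has in their place "T_tool_cam" (4x4, takes a point from camera to tool coordinates, whose origin is the TCP and whose axes are the flange's). Camera axes: x right, y down, z forward; pixel columns grow to the right and rows downward; lengths in m; the calibration is good to about 2 mm. A picture is of the moment at which its call begins: read the wrist's pose just before it. There is no depth.
- hand_in(): hands the job in; it is judged then, once.
The state is a dict: "time_s": time; "qpos": joint angles; "joint_vel": joint speeds; "tau": joint torques, N m; "ee_pos": TCP position; "eef_rot": TCP orientation; "force": force on the tool from outside, world axes, zero at the start; "moment": the same for the moment, N m; "grip_width": finger opening in m; "grip_force": force on a finger pad.
Only numpy, scipy, OpenCV 4.12 (cv2) and the standard library are available. Lean on these libraries where they do the work, as an engineer would, in place of code of your own. Each camera call takes 0.05 s, during which the arm holds its last target. There are 200 camera calls.

TASK

Turn the tasting carousel until its empty compartment clicks into the gap of the clear cover, and gather all the small cheeses from the dark board in the scoop on the scale. Then tip them all together out over the scoop's open edge into that compartment, set the scoop back flat on the scale, and turn the carousel one click further, either way, so that the new cheeses stand under the cover. Leave the other goods on the deck where they are.

Things in the scene. Friction and masses are not known exactly. Their poses are not given: they have to be found in the camera images.
- carousel: Round tasting carousel, 310 mm wide, fixed to the deck: wooden turntable under a fixed clear cover, a shallow cone of 128 mm radius with a 124 degree gap cut out of it (underside 124 mm, rim top 127 mm, steel button on its peak 147 mm above the deck). Origin: on the axis of rotation at deck height, z up; +x points out through the middle of the gap.
- turntable (a joint): Angle of the turntable, rad, anticlockwise from above, no end stops. A spring click stop holds it at every third of a turn (2.094); at 0 or any whole turn the empty compartment is in the gap. Turning takes up to 3 N at a knob; well past the middle between two stops it runs on to the next by itself. It starts at about +2.094, a third of a turn off.
- empty_compartment (a point): Middle of the floor of the one empty compartment, 85 mm from the axis, x outward. The turntable has a floor 34 mm above the deck, a rim of 155 mm outer radius, 5 mm thick, top 58 mm above the deck, and three radial dividers 4 mm thick, tops 64 mm above the deck, making three equal compartments. The other two hold small cheeses that do not come off.
- gap (a point): Fixed point of the carousel: where empty_compartment stands when the empty compartment has clicked into the gap (85 mm from the axis, 34 mm above the deck). Mind what hangs near: a shelf over the back of the deck from world x = 0.74 m on, underside 0.40 m up, with bowls on it that jut out to x = 0.71 m.
- covered_left (a point): Fixed point of the carousel: where empty_compartment stands when it has clicked in under the cover, a third of a turn anticlockwise from the gap.
- covered_right (a point): The same, a third of a turn clockwise from the gap. Mind the thin tube arch right of the carousel, in the plane y = -0.38 m: from the deck at x = 0.26 m it rises to 0.25 m at x = 0.45 m and 0.41 m at x = 0.74 m.
- divider_a: Divider of the turntable that bounds the empty compartment on its anticlockwise side. Origin on the axis 28 mm above the deck, x outward along the divider; the empty compartment lies on its -y side.
- divider_b: Divider that bounds the empty compartment on its clockwise side. Origin and axes as divider_a; the empty compartment lies on its +y side.
- knob_a (a point): Black upright post on the outer end of divider_a, for turning: round, 22 mm diameter, 150 mm from the axis, bare from 64 mm to its top at 123 mm above the deck. This point lies on its axis, 108 mm above the deck.
- knob_b (a point): The same post at the end of divider_b.
- knob_c (a point): The same post at the end of the third divider, opposite the empty compartment.
- scale: Low counter scale, 250 x 200 mm, not movable. Origin under the scale, at deck height; z is up; its display is at the -x end. Its steel platform, 188 x 196 mm, top 55 mm above the deck, is centred at x = +5 mm, y = 0 of this frame.
- scoop: Loose steel scoop with wooden handle, 240 g, on the scale. Origin: centre of its underside, z up. Floor 190 (x) by 205 mm (y), 3 mm thick. Lips 3 mm thick: 45 mm high at the back (-x) and rear half of the sides, sides sloping to 8 mm at the front; the +x edge is open. Cheese slides on it from 25 to 38 degrees of tilt.
- scoop_grip (a point): Point on the centre line of the scoop's handle, 25 mm behind the back lip (scoop frame -120, 0, 44 mm). The handle is a bar 24 mm wide (y) and 28 mm high with flat sides, along x from -96 to -211 mm, its centre line 44 mm above the scoop's underside.
- scoop_lip (a point): Middle of the scoop's open edge, at its underside (scoop frame 95, 0, 0 mm).
- board: Dark wooden board 310 x 125 x 12 mm on the deck, not movable. Origin under its centre; x along its length.
- brick_small: Small tan cheese brick 45 x 75 x 34 mm (x, y, z). Its origin is on its underside, 3 mm in +x and 11 mm in -y from the middle of the brick (the middle is at -3, 11, 17 mm); z is up. Weighs about 100 g; 2 or 3 of the three cheeses are there (an absent one reads None).
- brick_large: Grainy yellow cheese brick 51 x 86 x 36 mm (x, y, z). Its origin is on its underside, 10 mm in +x and 18 mm in +y from the middle of the brick (the middle is at -10, -18, 18 mm); z is up. Weighs about 120 g; 2 or 3 of the three cheeses are there (an absent one reads None).
- butter: Yellow butter-like block 46 x 64 x 22 mm (x, y, z). Its origin is on its underside, under its middle; z is up. Weighs about 60 g; 2 or 3 of the three cheeses are there (an absent one reads None).
- young_cheese: Bystander: loose small round cheese 101 x 97 x 46 mm at the left front.
- white_wedge: Bystander: loose cheese wedge 72 x 107 x 40 mm at the right front.

How it is judged:
By the outcome, as a careful person would: the job done as asked, in the order asked, and still so for the second after the job is handed in, with the robot touching nothing.
Of brick_small, brick_large, butter only 2 to 3 are there at a start; the rules pass over those that are not, and their reading is None.
At some moment in a run one of brick_small, brick_large, butter may be knocked a few centimetres aside while the robot is not near it.
It also fails if it takes over 200 s, if anything falls off the work surface, if the arm or the gripper's body presses on something with over 40 N, if the wrist force passes 120 N, or if a joint passes its speed limit or range.

## Working session

There is one attempt and no reset: what is moved stays moved. The work goes in short steps, Python scripts to look and compute and a tool call to move; the robot and the scene stay as the last step left them, time stands still between calls to the robot, and variables do not carry over. Pictures are saved under pics/ and viewed, at most 14 in all, crops included, and the job is handed in when it is done.

Besides the shell and the picture viewer there is one more tool, called after ">>>" as name(argument=value, ...), one argument or row to a line, values as JSON. apply_moves: Moves the arm, as the interface text tells. Its arguments: {"type":"object","properties":{"increments":{"type":"array"},"jaw":{"type":"number"},"force":{"type":"number"}},"required":["increments"]}

```bash
mkdir -p pics; ls
python3 - <<'E'
from station import get_obs, camera
import cv2,pickle
o=get_obs();print({k:o[k] for k in('time_s','ee_pos','eef_rot','grip_width')})
for n in('scene','side'):
    c=camera(n);pickle.dump(c,open(f'{n}.pkl','wb'));cv2.imwrite(f'pics/{n}0.png',c['pixels'][:,:,::-1])
    print(n,c['camera_matrix'],c['dist'],-c['R'].T@c['t'])
c=camera('wrist');print(c['T_tool_cam'])
E
```

```text
pics
{'time_s': 0.0, 'ee_pos': array([0.17343837, 0.52190409, 0.40410325]), 'eef_rot': array([-3.14049901e+00, -6.70756695e-05,  2.82077034e+00]), 'grip_width': 0.09384637599426146}
scene [[488.42350809   0.         323.01542842]
 [  0.         488.42350809 239.88776251]
 [  0.           0.           1.        ]] [-0.12115464  0.          0.          0.          0.        ] [-0.10652841 -0.82104724  0.85093897]
side [[482.30845384   0.         318.40430223]
 [  0.         482.30845384 245.07654134]
 [  0.           0.           1.        ]] [-0.0692483  0.         0.         0.         0.       ] [0.39256586 0.75993697 0.7789507 ]
[[-1.51173818e-03 -9.62007539e-01 -2.73018698e-01  7.94249889e-02]
 [ 9.99998805e-01 -1.54232102e-03 -1.02600754e-04 -1.43845749e-04]
 [-3.22379776e-04 -2.73018527e-01  9.62008721e-01  1.97224408e-02]
 [ 0.00000000e+00  0.00000000e+00  0.00000000e+00  1.00000000e+00]]
```

```bash
ls pics
```

```text
scene0.png
side0.png
```

View pics/scene0.png

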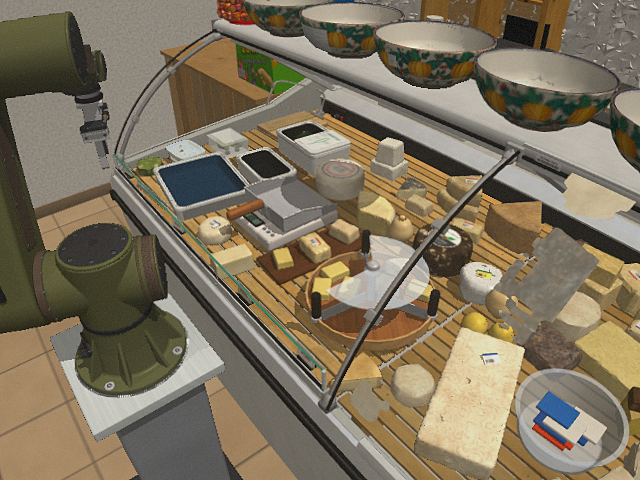

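View pics/side0.png

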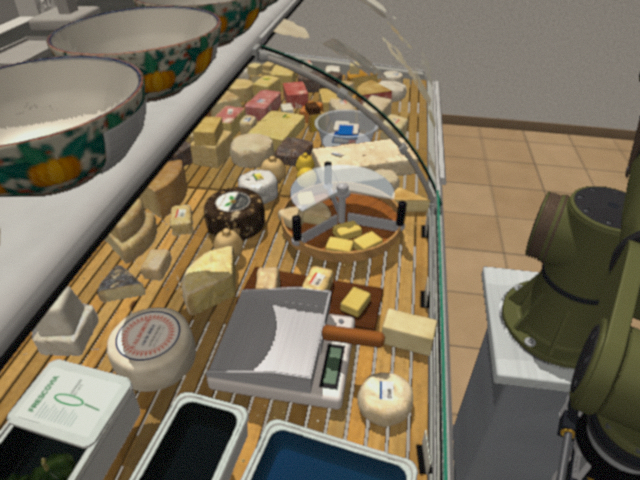

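The scene view shows the carousel hub at about (372,265), with knobs at (317,295), (366,236) and (433,293). The three cheeses are at (283,258), (314,245) and (345,230), and the scoop handle is at (245,210). The side view shows the hub at (342,186), knobs at (328,165), (296,220) and (402,205), cheeses at (355,302), (320,278) and (267,278), and the handle at (352,337). I'll triangulate from these.

```bash
cat > h.py <<'E'
import numpy as np,cv2,pickle
from scipy.spatial.transform import Rotation as Ro
def load(n): return pickle.load(open(n+'.pkl','rb'))
def pose(o):
    T=np.eye(4);T[:3,:3]=Ro.from_euler('xyz',o['eef_rot']).as_matrix();T[:3,3]=o['ee_pos'];return T
def wristRt(c,o):
    W=pose(o)@c['T_tool_cam'];R=W[:3,:3].T;c['R']=R;c['t']=-R@W[:3,3];return c
def ray(c,p):
    u=cv2.undistortPoints(np.array([[p]],float),c['camera_matrix'],c['dist'])[0,0]
    d=c['R'].T@np.array([u[0],u[1],1]);return -c['R'].T@c['t'],d/np.linalg.norm(d)
def onz(c,p,z):
    o,d=ray(c,p);return o+d*(z-o[2])/d[2]
def tri(c1,p1,c2,p2):
    o1,d1=ray(c1,p1);o2,d2=ray(c2,p2)
    s=np.linalg.lstsq(np.c_[d1,-d2],o2-o1,rcond=None)[0]
    a,b=o1+s[0]*d1,o2+s[1]*d2;return (a+b)/2,np.linalg.norm(a-b)
def proj(c,X): return cv2.projectPoints(np.array(X,float).reshape(-1,3),cv2.Rodrigues(c['R'])[0],np.array(c['t'],float),c['camera_matrix'],c['dist'])[0][:,0]
E
python3 - <<'E'
from h import *
np.set_printoptions(precision=3,suppress=True)
s,d=load('scene'),load('side')
for n,p,q in [('hub',(372,262),(342,186)),('k1',(317,293),(402,203)),('k2',(366,234),(296,219)),('k3',(433,291),(328,164)),
 ('butter',(283,251),(355,297)),('small',(314,239),(320,273)),('large',(345,225),(267,270)),('handle_end',(230,214),(382,337)),('handle_root',(262,203),(325,331))]:
    print(n,*tri(s,p,d,q))
a=cv2.resize(s['pixels'][170:370,220:450],None,fx=3,fy=3,interpolation=2)[:, :690]
b=cv2.resize(d['pixels'][150:420,190:450],None,fx=2.2,fy=2.2,interpolation=2)
cv2.imwrite('pics/ca.png',a[:,:,::-1]);cv2.imwrite('pics/cb.png',b[:,:,::-1])
E
```

```text
hub [ 0.508 -0.231  0.145] 0.0002942703486885354
k1 [ 0.361 -0.215  0.124] 0.0029455338425997775
k2 [ 0.598 -0.117  0.116] 0.001942031869152084
k3 [ 0.563 -0.368  0.123] 0.000134934690953474
butter [0.442 0.036 0.042] 0.003276831706251998
small [0.522 0.001 0.066] 0.0007907455915230686
large [0.638 0.006 0.059] 0.005928798289374942
handle_end [0.379 0.19  0.107] 0.002605534351575847
handle_root [0.482 0.189 0.101] 0.0014961606851863793
```

View pics/ca.png

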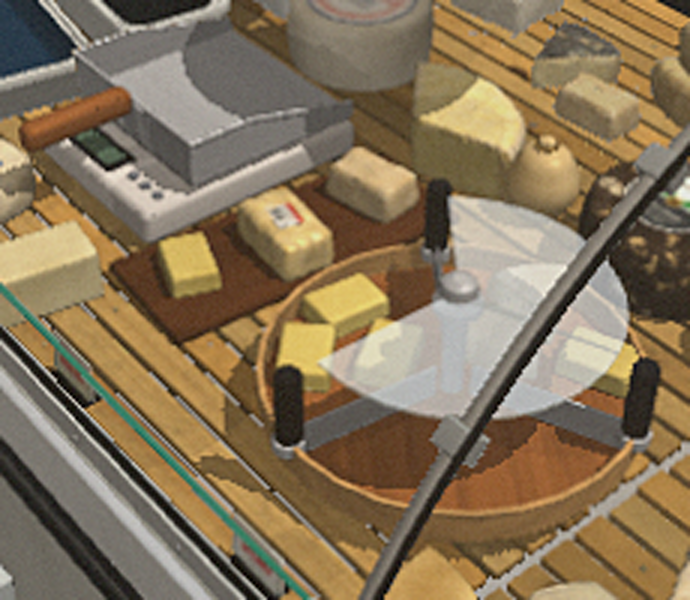

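View pics/cb.png

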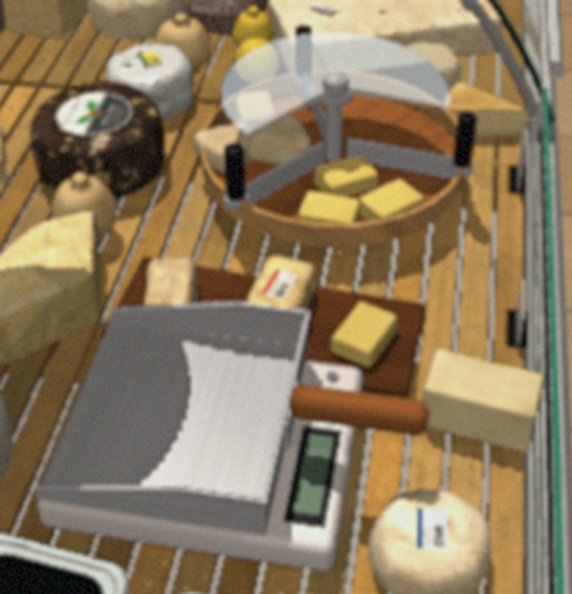

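Positions check out: hub (0.508,-0.231,0.145), knobs at 174°, 52° and -68° on a 150 mm radius. So the gap faces about 113° in world, and the carousel must turn 120° clockwise. I'll use knob k1 at (0.361,-0.215), looking over the board on the way.

```bash
cat >> h.py <<'E'
def down(yaw,tilt=0):
    """tool x heading yaw deg, pointing down; tilt>0 turns about tool y (deg)"""
    return Ro.from_euler('xyz',[180,0,yaw],degrees=True)*Ro.from_euler('y',tilt,degrees=True)
def plan(grasp,rot,o=None,order='rot first'):
    """units for turning in place about the TCP, then shifting"""
    from station import get_obs
    o=o or get_obs();T=pose(o);tcp=np.array(grasp)-rot.apply([0,0,.18])
    rv=(Ro.from_matrix(T[:3,:3]).inv()*rot).as_rotvec(degrees=True)/5
    sh=rot.inv().apply(tcp-T[:3,3])/.03
    sh0=T[:3,:3].T@(tcp-T[:3,3])/.03
    print('turn',rv.round(2),'shift after turn',sh.round(2),'shift before turn',sh0.round(2),'tcp',tcp.round(3))
E
python3 - <<'E'
from h import *
plan([.42,.17,.224],down(174)); plan([.355,-.215,.224],down(174))
E
```

```text
turn [-0.01 -0.   -2.48] shift after turn [-9.400e+00 -1.081e+01  1.000e-02] shift before turn [-1.15e+01 -8.54e+00  1.00e-02] tcp [0.42  0.17  0.404]
turn [-0.01 -0.   -2.48] shift after turn [-8.59e+00 -2.38e+01  1.00e-02] shift before turn [-13.49 -21.4    0.03] tcp [ 0.355 -0.215  0.404]
```

>>> apply_moves(
  increments=[
    {"tx": -0.96, "ty": -0.71},
    {"tx": -0.96, "ty": -0.71},
    {"tx": -0.96, "ty": -0.71},
    {"tx": -0.96, "ty": -0.71},
    {"tx": -0.96, "ty": -0.71},
    {"tx": -0.96, "ty": -0.71},
    {"tx": -0.96, "ty": -0.71},
    {"tx": -0.96, "ty": -0.71},
    {"tx": -0.96, "ty": -0.71},
    {"tx": -0.96, "ty": -0.71},
    {"tx": -0.96, "ty": -0.71},
    {"tx": -0.96, "ty": -0.71},
  ],
)

```text
schema error: expected keys tx, ty, tz, ax, ay, az
```

```bash
cat > snap.py <<'E'
import sys
from h import *
from station import get_obs,camera
def snap(n):
    o=get_obs();c=wristRt(camera('wrist'),o);c['obs']=o
    pickle.dump(c,open(n+'.pkl','wb'));cv2.imwrite(f'pics/{n}.png',c['pixels'][:,:,::-1]);return c,o
if __name__=='__main__': snap(sys.argv[1])
E
python3 snap.py w1; python3 -c "
from h import *
plan([.355,-.215,.224],down(174))"
```

```text
turn [-0.01 -0.   -2.48] shift after turn [-8.59e+00 -2.38e+01  1.00e-02] shift before turn [-13.49 -21.4    0.03] tcp [ 0.355 -0.215  0.404]
```

View pics/w1.png

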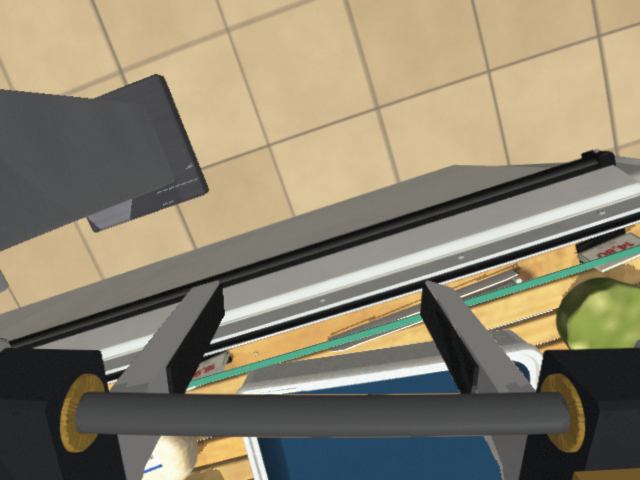

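All six keys are needed in each row, so the arm didn't move. This picture is from the start pose: fingers at columns 200 and 440, with image up being tool +x.

>>> apply_moves(
  increments=[
    {"tx": -0.96, "ty": -0.71, "tz": 0, "ax": 0, "ay": 0, "az": 0},
    {"tx": -0.96, "ty": -0.71, "tz": 0, "ax": 0, "ay": 0, "az": 0},
    {"tx": -0.96, "ty": -0.71, "tz": 0, "ax": 0, "ay": 0, "az": 0},
    {"tx": -0.96, "ty": -0.71, "tz": 0, "ax": 0, "ay": 0, "az": 0},
    {"tx": -0.96, "ty": -0.71, "tz": 0, "ax": 0, "ay": 0, "az": 0},
    {"tx": -0.96, "ty": -0.71, "tz": 0, "ax": 0, "ay": 0, "az": 0},
    {"tx": -0.96, "ty": -0.71, "tz": 0, "ax": 0, "ay": 0, "az": 0},
    {"tx": -0.96, "ty": -0.71, "tz": 0, "ax": 0, "ay": 0, "az": 0},
    {"tx": -0.96, "ty": -0.71, "tz": 0, "ax": 0, "ay": 0, "az": 0},
    {"tx": -0.96, "ty": -0.71, "tz": 0, "ax": 0, "ay": 0, "az": 0},
    {"tx": -0.96, "ty": -0.71, "tz": 0, "ax": 0, "ay": 0, "az": 0},
    {"tx": -0.96, "ty": -0.71, "tz": 0, "ax": 0, "ay": 0, "az": 0},
  ],
)

```text
time_s: 1.7
ee_pos: [0.4213, 0.1693, 0.4046]
eef_rot: [3.142, 0.0, 2.821]
force: [-0.0, -0.0, -1.0]
grip_width: 0.0937
grip_force: 0.0
```

```bash
python3 -c "
from h import *
plan([.355,-.215,.224],down(174))"
```

```text
turn [ 0.    0.   -2.48] shift after turn [  0.86 -12.97   0.02] shift before turn [ -1.94 -12.85   0.02] tcp [ 0.355 -0.215  0.404]
```

>>> apply_moves(
  increments=[
    {"tx": 0, "ty": 0, "tz": 0, "ax": 0, "ay": 0, "az": -0.83},
    {"tx": 0, "ty": 0, "tz": 0, "ax": 0, "ay": 0, "az": -0.83},
    {"tx": 0, "ty": 0, "tz": 0, "ax": 0, "ay": 0, "az": -0.82},
    {"tx": 0.1, "ty": -1, "tz": 0, "ax": 0, "ay": 0, "az": 0},
    {"tx": 0.1, "ty": -1, "tz": 0, "ax": 0, "ay": 0, "az": 0},
    {"tx": 0.1, "ty": -1, "tz": 0, "ax": 0, "ay": 0, "az": 0},
    {"tx": 0.1, "ty": -1, "tz": 0, "ax": 0, "ay": 0, "az": 0},
    {"tx": 0.1, "ty": -1, "tz": 0, "ax": 0, "ay": 0, "az": 0},
    {"tx": 0.1, "ty": -1, "tz": 0, "ax": 0, "ay": 0, "az": 0},
    {"tx": 0.1, "ty": -1, "tz": 0, "ax": 0, "ay": 0, "az": 0},
    {"tx": 0.1, "ty": -1, "tz": 0, "ax": 0, "ay": 0, "az": 0},
    {"tx": 0.1, "ty": -1, "tz": 0, "ax": 0, "ay": 0, "az": 0},
  ],
)

```text
time_s: 3.2
ee_pos: [0.3654, -0.0962, 0.4047]
eef_rot: [-3.142, 0.0, 3.037]
force: [0.2, 0.1, 0.6]
grip_width: 0.0942
grip_force: 0.0
```

>>> apply_moves(
  increments=[
    {"tx": 0, "ty": -1, "tz": 0, "ax": 0, "ay": 0, "az": 0},
    {"tx": 0, "ty": -1, "tz": 0, "ax": 0, "ay": 0, "az": 0},
    {"tx": 0, "ty": -1, "tz": 0, "ax": 0, "ay": 0, "az": 0},
    {"tx": 0, "ty": -0.97, "tz": 0, "ax": 0, "ay": 0, "az": 0},
    {"tx": 0, "ty": 0, "tz": 0, "ax": 0, "ay": 0, "az": 0},
  ],
)

```text
time_s: 3.82
ee_pos: [0.3532, -0.2149, 0.4044]
eef_rot: [3.141, -0.001, 3.035]
force: [-0.1, 1.1, -1.5]
grip_width: 0.0941
grip_force: 0.0
```

Run:
```python
from snap import *
c,o=snap('w2'); print(o['ee_pos'],o['qpos'])
print(proj(c,[[.361,-.215,.123],[.361,-.215,.064]]))
plan([.356,-.2145,.100],down(174))
```

```text
[ 0.3531507  -0.21486635  0.40441536] [-6.35228713e-01 -1.02864022e-02  1.87677448e+00 -1.11040788e-04
  1.27566382e+00 -2.09949242e+00]
[[323.3089015  259.71982778]
 [323.05493548 236.70152527]]
turn [ 0.   -0.01 -0.01] shift after turn [-0.09 -0.01  4.15] shift before turn [-0.09 -0.01  4.15] tcp [ 0.356 -0.215  0.28 ]
```

View pics/w2.png

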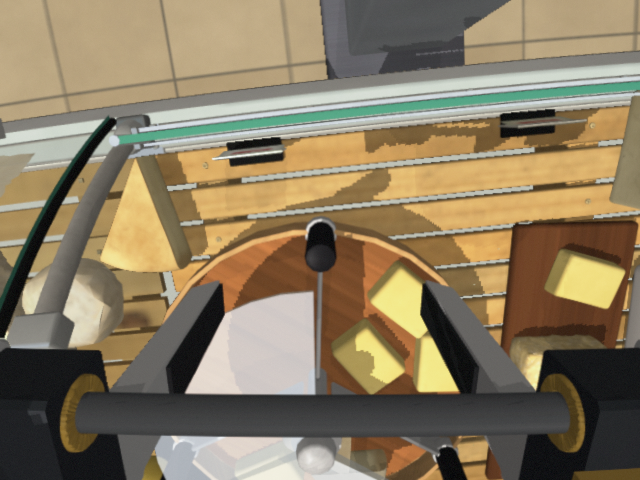

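The knob top appears at (320,257), against a prediction of (323,260), so the estimate holds. I'll descend around it with a half-closed jaw.

>>> apply_moves(
  increments=[
    {"tx": 0, "ty": -0.05, "tz": 0, "ax": 0, "ay": 0, "az": 0},
    {"tx": 0, "ty": 0, "tz": 1, "ax": 0, "ay": 0, "az": 0},
    {"tx": 0, "ty": 0, "tz": 1, "ax": 0, "ay": 0, "az": 0},
    {"tx": 0, "ty": 0, "tz": 1, "ax": 0, "ay": 0, "az": 0},
    {"tx": 0, "ty": 0, "tz": 0.6, "ax": 0, "ay": 0, "az": 0},
    {"tx": 0, "ty": 0, "tz": 0.55, "ax": 0, "ay": 0, "az": 0},
    {"tx": 0, "ty": 0, "tz": 0, "ax": 0, "ay": 0, "az": 0},
  ],
  jaw=0.5,
  force=10,
)

```text
time_s: 4.75
ee_pos: [0.3533, -0.2146, 0.2796]
eef_rot: [3.141, -0.002, 3.038]
force: [0.0, 0.7, 0.8]
grip_width: 0.0473
grip_force: 0.0
```

>>> apply_moves(
  increments=[
    {"tx": 0, "ty": 0, "tz": 0, "ax": 0, "ay": 0, "az": 0},
    {"tx": 0, "ty": 0, "tz": 0, "ax": 0, "ay": 0, "az": 0},
    {"tx": 0, "ty": 0, "tz": 0, "ax": 0, "ay": 0, "az": 0},
  ],
  jaw=0.7,
)

```text
time_s: 5.12
ee_pos: [0.3533, -0.2153, 0.2806]
eef_rot: [-3.141, 0.001, 3.037]
force: [0.1, 0.0, -0.2]
grip_width: 0.0284
grip_force: 0.0
```

>>> apply_moves(
  increments=[
    {"tx": -0.02, "ty": 0.45, "tz": 0, "ax": 0, "ay": 0, "az": 1},
    {"tx": -0.02, "ty": 0.45, "tz": 0, "ax": 0, "ay": 0, "az": 1},
    {"tx": -0.02, "ty": 0.45, "tz": 0, "ax": 0, "ay": 0, "az": 1},
    {"tx": -0.02, "ty": 0.45, "tz": 0, "ax": 0, "ay": 0, "az": 1},
    {"tx": -0.02, "ty": 0.45, "tz": 0, "ax": 0, "ay": 0, "az": 1},
    {"tx": -0.02, "ty": 0.45, "tz": 0, "ax": 0, "ay": 0, "az": 1},
    {"tx": -0.02, "ty": 0.45, "tz": 0, "ax": 0, "ay": 0, "az": 1},
    {"tx": -0.02, "ty": 0.45, "tz": 0, "ax": 0, "ay": 0, "az": 1},
    {"tx": -0.02, "ty": 0.45, "tz": 0, "ax": 0, "ay": 0, "az": 1},
    {"tx": -0.02, "ty": 0.45, "tz": 0, "ax": 0, "ay": 0, "az": 1},
    {"tx": -0.02, "ty": 0.45, "tz": 0, "ax": 0, "ay": 0, "az": 1},
    {"tx": -0.02, "ty": 0.45, "tz": 0, "ax": 0, "ay": 0, "az": 1},
  ],
)

```text
time_s: 6.62
ee_pos: [0.4446, -0.0899, 0.2804]
eef_rot: [-3.141, 0.0, 1.987]
force: [-2.3, -2.7, 0.6]
grip_width: 0.0284
grip_force: 1.3
```

Run:
```python
from station import get_obs
from h import *
o=get_obs();v=o['ee_pos'][:2]-[.508,-.231];print(np.hypot(*v),np.degrees(np.arctan2(v[1],v[0])),np.degrees(o['eef_rot'][2]))
```

```text
0.15468106085615466 114.18696902702948 113.8584738533436
```

>>> apply_moves(
  increments=[
    {"tx": -0.02, "ty": 0.45, "tz": 0, "ax": 0, "ay": 0, "az": 1},
    {"tx": -0.02, "ty": 0.45, "tz": 0, "ax": 0, "ay": 0, "az": 1},
    {"tx": -0.02, "ty": 0.45, "tz": 0, "ax": 0, "ay": 0, "az": 1},
    {"tx": -0.02, "ty": 0.45, "tz": 0, "ax": 0, "ay": 0, "az": 1},
    {"tx": -0.02, "ty": 0.45, "tz": 0, "ax": 0, "ay": 0, "az": 1},
    {"tx": -0.02, "ty": 0.45, "tz": 0, "ax": 0, "ay": 0, "az": 1},
    {"tx": -0.02, "ty": 0.45, "tz": 0, "ax": 0, "ay": 0, "az": 1},
    {"tx": -0.02, "ty": 0.45, "tz": 0, "ax": 0, "ay": 0, "az": 1},
    {"tx": -0.02, "ty": 0.45, "tz": 0, "ax": 0, "ay": 0, "az": 1},
    {"tx": -0.02, "ty": 0.45, "tz": 0, "ax": 0, "ay": 0, "az": 1},
    {"tx": -0.02, "ty": 0.45, "tz": 0, "ax": 0, "ay": 0, "az": 1},
    {"tx": -0.02, "ty": 0.45, "tz": 0, "ax": 0, "ay": 0, "az": 1},
  ],
)

```text
time_s: 8.12
ee_pos: [0.5988, -0.1064, 0.2802]
eef_rot: [-3.142, -0.0, 0.94]
force: [-0.2, -0.0, -0.5]
grip_width: 0.0279
grip_force: 0.1
```

>>> apply_moves(
  increments=[
    {"tx": 0, "ty": 0, "tz": 0, "ax": 0, "ay": 0, "az": 0},
    {"tx": 0, "ty": 0, "tz": 0, "ax": 0, "ay": 0, "az": 0},
    {"tx": 0, "ty": 0, "tz": 0, "ax": 0, "ay": 0, "az": 0},
  ],
  jaw=0.5,
)

```text
time_s: 8.5
ee_pos: [0.5981, -0.106, 0.2802]
eef_rot: [-3.141, 0.0, 0.944]
force: [0.9, 0.3, -0.3]
grip_width: 0.0469
grip_force: 0.0
```

>>> apply_moves(
  increments=[
    {"tx": 0, "ty": 0, "tz": -1, "ax": 0, "ay": 0, "az": 0},
    {"tx": 0, "ty": 0, "tz": -1, "ax": 0, "ay": 0, "az": 0},
    {"tx": 0, "ty": 0, "tz": -1, "ax": 0, "ay": 0, "az": 0},
    {"tx": 0, "ty": 0, "tz": -1, "ax": 0, "ay": 0, "az": 0},
    {"tx": 0, "ty": 0, "tz": -0.2, "ax": 0, "ay": 0, "az": 0},
    {"tx": 0, "ty": 0, "tz": 0, "ax": 0, "ay": 0, "az": 0},
  ],
  jaw=0,
)

```text
time_s: 9.25
ee_pos: [0.5983, -0.1061, 0.4054]
eef_rot: [-3.141, 0.0, 0.943]
force: [0.0, -0.1, 0.1]
grip_width: 0.0937
grip_force: 0.0
```

Run:
```python
from snap import *
c,o=snap('w3'); print(o['ee_pos'],o['qpos'],o['eef_rot'])
plan([.50,.03,.22],down(0)); plan([.50,.03,.22],down(180));plan([.50,.03,.22],down(90))
from station import camera
for n in('scene','side'):
    c=camera(n);pickle.dump(c,open(n+'1.pkl','wb'))
a=load('scene1')['pixels'][190:340,230:450];b=load('side1')['pixels'][150:350,200:450]
m=np.vstack([cv2.resize(a,(440,300),interpolation=2),cv2.resize(b,(375,300),interpolation=2)[:, :] if 0 else cv2.copyMakeBorder(cv2.resize(b,(375,300)),0,0,0,65,0)])
cv2.imwrite('pics/m1.png',m[:,:,::-1])
```

```text
[ 0.59826574 -0.10612975  0.40542547] [-2.35839240e-01  4.28941402e-01  1.34445911e+00 -2.43566006e-05
  1.36878127e+00  3.91707291e-01] [-3.14105726e+00  2.46958345e-04  9.43254757e-01]
turn [-1.000e-02  1.000e-02  1.081e+01] shift after turn [-3.28 -4.54  0.16] shift before turn [ 1.75 -5.32  0.17] tcp [0.5  0.03 0.4 ]
turn [-2.000e-02 -2.000e-02 -2.519e+01] shift after turn [3.28 4.54 0.16] shift before turn [ 1.75 -5.32  0.17] tcp [0.5  0.03 0.4 ]
turn [-0.02  0.   -7.19] shift after turn [ 4.54 -3.28  0.16] shift before turn [ 1.75 -5.32  0.17] tcp [0.5  0.03 0.4 ]
```

View pics/m1.png

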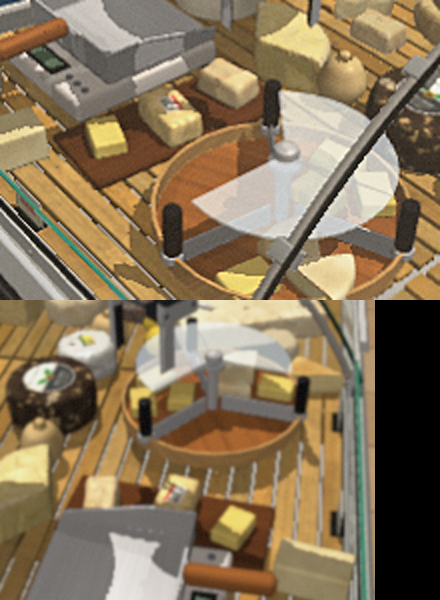

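The empty compartment is now in the gap, with knobs on both sides of it. Next is an overhead look at the board.

>>> apply_moves(
  increments=[
    {"tx": 0.18, "ty": -0.83, "tz": 0, "ax": 0, "ay": 0, "az": 0},
    {"tx": 0.18, "ty": -0.83, "tz": 0, "ax": 0, "ay": 0, "az": 0},
    {"tx": 0.18, "ty": -0.83, "tz": 0, "ax": 0, "ay": 0, "az": 0},
    {"tx": 0.18, "ty": -0.83, "tz": 0, "ax": 0, "ay": 0, "az": 0},
    {"tx": 0, "ty": 0, "tz": 0, "ax": 0, "ay": 0, "az": -1},
    {"tx": 0, "ty": 0, "tz": 0, "ax": 0, "ay": 0, "az": -1},
    {"tx": 0, "ty": 0, "tz": 0, "ax": 0, "ay": 0, "az": -1},
    {"tx": 0, "ty": 0, "tz": 0, "ax": 0, "ay": 0, "az": -1},
    {"tx": 0, "ty": 0, "tz": 0, "ax": 0, "ay": 0, "az": -1},
    {"tx": 0, "ty": 0, "tz": 0, "ax": 0, "ay": 0, "az": -1},
    {"tx": 0, "ty": 0, "tz": 0, "ax": 0, "ay": 0, "az": -1},
    {"tx": 0, "ty": 0, "tz": 0, "ax": 0, "ay": 0, "az": -0.2},
  ],
)

```text
time_s: 10.9
ee_pos: [0.5305, -0.0303, 0.4054]
eef_rot: [-3.14, -0.0, 1.572]
force: [0.1, -0.6, -0.0]
grip_width: 0.0943
grip_force: 0.0
```

```bash
python3 snap.py w4
```

```text
(no output)
```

View pics/w4.png

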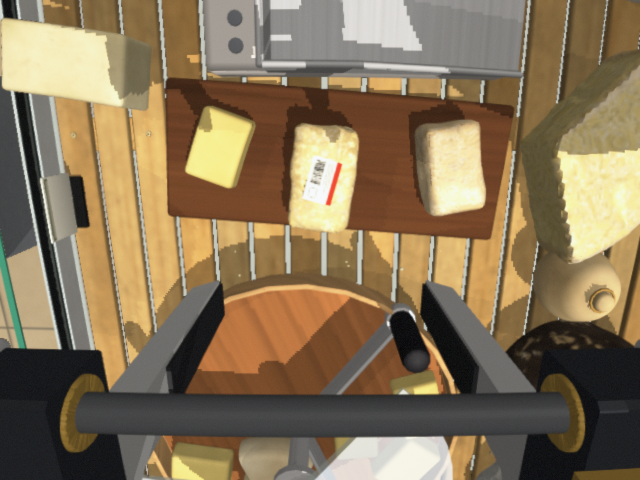

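The picture shows the board with butter at (221,147), the labelled large brick at (323,178) and the small tan brick at (451,167). The carousel's empty compartment is below. I'll mask the cheeses and measure them.

```bash
cat > cheese.py <<'E'
from h import *
np.set_printoptions(precision=3,suppress=True)
def rects(c,roi,zs,show=True):
    x0,y0,x1,y1=roi;hsv=cv2.cvtColor(c['pixels'],cv2.COLOR_RGB2HSV);m=np.zeros(hsv.shape[:2],np.uint8)
    m[y0:y1,x0:x1]=(hsv[y0:y1,x0:x1,2]>135)*255
    m=cv2.morphologyEx(m,cv2.MORPH_OPEN,np.ones((5,5)));m=cv2.morphologyEx(m,cv2.MORPH_CLOSE,np.ones((9,9)))
    cs=[k for k in cv2.findContours(m,0,2)[0] if cv2.contourArea(k)>1000]
    cs.sort(key=lambda k:k[:,0,0].mean());out=[]
    for k,z in zip(cs,zs):
        P=np.array([onz(c,p,z)[:2] for p in k[:,0].astype(float)],np.float32)
        (cx,cy),(w,h),a=cv2.minAreaRect(P*1000)
        if w>h: w,h,a=h,w,a+90   # a = direction of short side
        a=(a+90)%180-90
        px=k[:,0].mean(0);print('px',px,'mid',(cx/1000,cy/1000),'short,long mm',w,h,'short dir deg',a);out.append((cx/1000,cy/1000,a))
    return out
E
python3 - <<'E'
from cheese import *
c=load('w4');d=load('side1')
rects(c,(170,95,510,232),(.034,.048,.046))
h=cv2.cvtColor(d['pixels'],cv2.COLOR_RGB2HSV)
# board corners
B=[(168,79),(512,106),(489,239),(168,214)]
P=np.array([onz(c,p,.012)[:2] for p in B]);print('board',P.tolist(),np.linalg.norm(P-np.roll(P,-1,0),axis=1))
# heights: label corners etc: wrist top centre vs side top centre
for n,p,q in(('butter',(223,143),(355,296)),('large label',(322,182),(321,277)),('small',(450,150),(267,270))): print(n,*tri(c,p,d,q))
a=d['pixels'][255:320,240:385];cv2.imwrite('pics/s4.png',cv2.resize(a,None,fx=5,fy=5,interpolation=2)[:,:,::-1])
E
```

```text
px [219.596 146.993] mid (0.44307015991210935, 0.030944156646728515) short,long mm 46.092498779296875 60.750247955322266 short dir deg -21.260269165039062
px [303.933 176.629] mid (0.47947915649414063, 0.006353725433349609) short,long mm 87.99850463867188 159.6276092529297 short dir deg 89.94022369384766
px [457.205 164.986] mid (0.6401854858398438, 0.014876045227050782) short,long mm 48.19233322143555 75.38716125488281 short dir deg 9.186880111694336
board [[0.39663142108888855, 0.0893166754465725], [0.6978950919709486, 0.06703136053175074], [0.6897257944574342, -0.05485608569766255], [0.38542179980093083, -0.030316562183922702]] [0.302 0.122 0.305 0.12 ]
butter [0.445 0.034 0.041] 0.0074395066520197214
large label [0.525 0.004 0.057] 0.010351488750742504
small [0.627 0.032 0.086] 0.00891606474389621
```

View pics/s4.png

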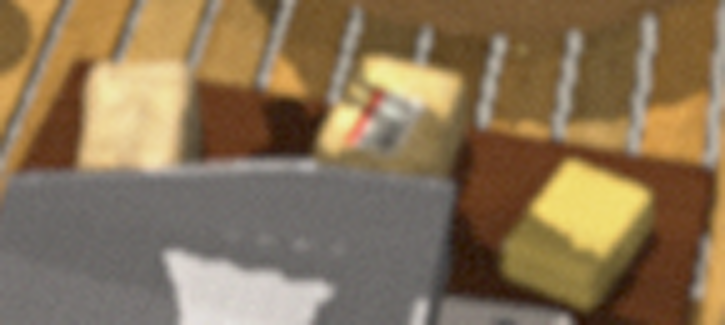

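Run:
```python
from cheese import *
c=load('w4');d=load('side1');s=load('scene1')
rects(c,(285,120,365,230),(.048,))
for n,p,q in(('butter',(221,147),(357.6,296)),('large label',(321,182),(317,279))): print(n,*tri(c,p,d,q))
# cross-check: knob b top
print(tri(s,(317+0,293),d,(402,203)),onz(c,(416,360),.123))
# scoop/back lip in wrist: back-lip foot line and handle in side/scene
for n,p,q in [('handle_end',(230,214),(382,337)),('root',(262,203),(325,331))]:print(n,*tri(load('scene'),p,load('side'),q))
```

```text
px [326.284 167.959] mid (0.5307372436523438, 0.005804725646972656) short,long mm 53.861515045166016 87.36217498779297 short dir deg -4.381782531738281
butter [0.441 0.031 0.037] 0.01008314990299773
large label [0.529 0.004 0.051] 0.0006382154919508088
(array([ 0.361, -0.215,  0.124]), np.float64(0.0029455338425997775)) [ 0.599 -0.116  0.123]
handle_end [0.379 0.19  0.107] 0.002605534351575847
root [0.482 0.189 0.101] 0.0014961606851863793
```

Measured: butter (0.443,0.031), large (0.531,0.006) and small (0.640,0.015), with heights within 3 mm of the given sizes. I'll pick the butter first, and measure the scoop while planning.

Run:
```python
from h import *
np.set_printoptions(precision=3,suppress=True)
c=load('w4');print('side lip rear/front top',onz(c,(262,64),.1),onz(c,(523,72),.063))
plan([.443,.031,.10],down(69));plan([.443,.031,.034],down(69))
```

```text
side lip rear/front top [0.491 0.088 0.1  ] [0.681 0.089 0.063]
turn [-0.01  0.    4.21] shift after turn [ 0.86 -3.45  4.18] shift before turn [ 2.04 -2.91  4.19] tcp [0.443 0.031 0.28 ]
turn [-0.01  0.    4.21] shift after turn [ 0.86 -3.45  6.38] shift before turn [ 2.04 -2.91  6.39] tcp [0.443 0.031 0.214]
```

>>> apply_moves(
  increments=[
    {"tx": 0, "ty": 0, "tz": 0, "ax": 0, "ay": 0, "az": 0.84},
    {"tx": 0, "ty": 0, "tz": 0, "ax": 0, "ay": 0, "az": 0.84},
    {"tx": 0, "ty": 0, "tz": 0, "ax": 0, "ay": 0, "az": 0.84},
    {"tx": 0, "ty": 0, "tz": 0, "ax": 0, "ay": 0, "az": 0.84},
    {"tx": 0, "ty": 0, "tz": 0, "ax": 0, "ay": 0, "az": 0.84},
    {"tx": 0.215, "ty": -0.86, "tz": 1, "ax": 0, "ay": 0, "az": 0},
    {"tx": 0.215, "ty": -0.86, "tz": 1, "ax": 0, "ay": 0, "az": 0},
    {"tx": 0.215, "ty": -0.86, "tz": 1, "ax": 0, "ay": 0, "az": 0},
    {"tx": 0.215, "ty": -0.86, "tz": 1, "ax": 0, "ay": 0, "az": 0},
    {"tx": 0, "ty": 0, "tz": 0, "ax": 0, "ay": 0, "az": 0},
  ],
  jaw=0.2,
  force=12,
)

```text
time_s: 12.2
ee_pos: [0.4423, 0.0313, 0.2847]
eef_rot: [-3.138, 0.001, 1.204]
force: [1.5, 0.2, 0.8]
grip_width: 0.0754
grip_force: 0.0
```

Run:
```python
from snap import *
from cheese import rects
c,o=snap('w5')
k=proj(c,[[.443,.031,.034]])[0];print(k)
rects(c,(int(k[0])-75,max(0,int(k[1])-80),int(k[0])+75,int(k[1])+80),(.034,))
plan([.443,.031,.034],down(69))
```

```text
[324.715 263.12 ]
px [326.188 263.156] mid (0.4415680236816406, 0.032145584106445316) short,long mm 42.96113204956055 60.822853088378906 short dir deg -20.808761596679688
turn [-0.01  0.    0.  ] shift after turn [-0.   -0.02  2.41] shift before turn [-0.   -0.02  2.41] tcp [0.443 0.031 0.214]
```

View pics/w5.png

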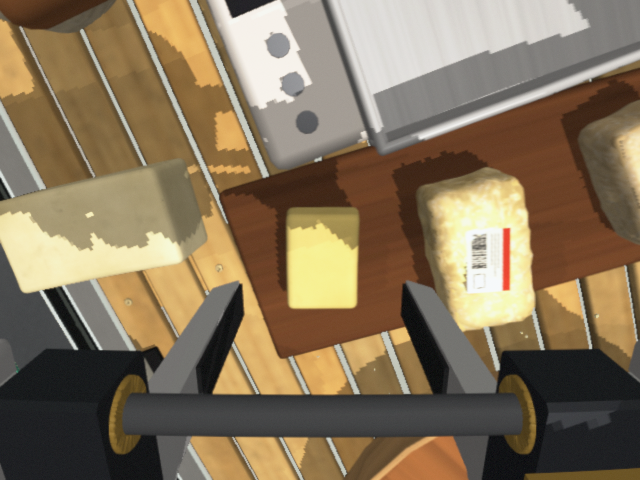

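The butter is centred between the fingers at (323,258) with its edges parallel to them. I'll descend and grip.

>>> apply_moves(
  increments=[
    {"tx": 0, "ty": 0, "tz": 1, "ax": 0, "ay": 0, "az": 0},
    {"tx": 0, "ty": 0, "tz": 0.8, "ax": 0, "ay": 0, "az": 0},
    {"tx": 0, "ty": 0, "tz": 0.6, "ax": 0, "ay": 0, "az": 0},
    {"tx": 0, "ty": 0, "tz": 0, "ax": 0, "ay": 0, "az": 0},
  ],
)

```text
time_s: 12.75
ee_pos: [0.4442, 0.0303, 0.2143]
eef_rot: [-3.141, 0.0, 1.204]
force: [-0.7, -0.4, 0.5]
grip_width: 0.0752
grip_force: 0.0
```

>>> apply_moves(
  increments=[
    {"tx": 0, "ty": 0, "tz": 0, "ax": 0, "ay": 0, "az": 0},
    {"tx": 0, "ty": 0, "tz": 0, "ax": 0, "ay": 0, "az": 0},
    {"tx": 0, "ty": 0, "tz": 0, "ax": 0, "ay": 0, "az": 0},
    {"tx": 0, "ty": 0, "tz": 0, "ax": 0, "ay": 0, "az": 0},
    {"tx": 0, "ty": 0, "tz": 0, "ax": 0, "ay": 0, "az": 0},
  ],
  jaw=0.7,
  force=12,
)

```text
time_s: 13.38
ee_pos: [0.4435, 0.0308, 0.2146]
eef_rot: [3.141, -0.0, 1.205]
force: [-1.5, 0.1, 6.6]
grip_width: 0.0452
grip_force: 12.0
```

>>> apply_moves(
  increments=[
    {"tx": 0, "ty": 0, "tz": -1, "ax": 0, "ay": 0, "az": 0},
    {"tx": 0, "ty": 0, "tz": -1, "ax": 0, "ay": 0, "az": 0},
    {"tx": 0, "ty": 0, "tz": -1, "ax": 0, "ay": 0, "az": 0},
    {"tx": 0, "ty": 0, "tz": -1, "ax": 0, "ay": 0, "az": 0},
    {"tx": 0, "ty": 0, "tz": -0.4, "ax": 0, "ay": 0, "az": 0},
    {"tx": 0, "ty": 0, "tz": 0, "ax": 0, "ay": 0, "az": -0.84},
    {"tx": 0, "ty": 0, "tz": 0, "ax": 0, "ay": 0, "az": -0.84},
    {"tx": 0, "ty": 0, "tz": 0, "ax": 0, "ay": 0, "az": -0.84},
    {"tx": 0, "ty": 0, "tz": 0, "ax": 0, "ay": 0, "az": -0.84},
    {"tx": 0, "ty": 0, "tz": 0, "ax": 0, "ay": 0, "az": -0.84},
  ],
)

```text
time_s: 14.62
ee_pos: [0.4433, 0.0308, 0.3453]
eef_rot: [-3.14, 0.0, 1.574]
force: [0.3, -0.4, -0.9]
grip_width: 0.045
grip_force: 12.0
```

Run:
```python
from h import *
plan([.642,.19,.165],down(90));plan([.642,.19,.082],down(90))
```

```text
turn [-0.01  0.    0.03] shift after turn [5.31 6.62 0.01] shift before turn [5.29 6.64 0.  ] tcp [0.642 0.19  0.345]
turn [-0.01  0.    0.03] shift after turn [5.31 6.62 2.78] shift before turn [5.29 6.64 2.77] tcp [0.642 0.19  0.262]
```

>>> apply_moves(
  increments=[
    {"tx": 0.76, "ty": 0.945, "tz": 0, "ax": 0, "ay": 0, "az": 0},
    {"tx": 0.76, "ty": 0.945, "tz": 0, "ax": 0, "ay": 0, "az": 0},
    {"tx": 0.76, "ty": 0.945, "tz": 0, "ax": 0, "ay": 0, "az": 0},
    {"tx": 0.76, "ty": 0.945, "tz": 0, "ax": 0, "ay": 0, "az": 0},
    {"tx": 0.76, "ty": 0.945, "tz": 0, "ax": 0, "ay": 0, "az": 0},
    {"tx": 0.76, "ty": 0.945, "tz": 0, "ax": 0, "ay": 0, "az": 0},
    {"tx": 0.76, "ty": 0.945, "tz": 0, "ax": 0, "ay": 0, "az": 0},
    {"tx": 0, "ty": 0, "tz": 0.9, "ax": 0, "ay": 0, "az": 0},
    {"tx": 0, "ty": 0, "tz": 0.9, "ax": 0, "ay": 0, "az": 0},
    {"tx": 0, "ty": 0, "tz": 0.5, "ax": 0, "ay": 0, "az": 0},
    {"tx": 0, "ty": 0, "tz": 0.4, "ax": 0, "ay": 0, "az": 0},
    {"tx": 0, "ty": 0, "tz": 0, "ax": 0, "ay": 0, "az": 0},
  ],
)

```text
time_s: 16.12
ee_pos: [0.6417, 0.1904, 0.2646]
eef_rot: [-3.141, 0.0, 1.571]
force: [0.3, 0.5, -1.0]
grip_width: 0.0448
grip_force: 12.0
```

Run:
```python
from snap import *
c,o=snap('w6');print(o['ee_pos'],o['force'],o['qpos'])
```

```text
[0.64172518 0.19039175 0.26457526] [ 0.27784789  0.47000272 -1.04735592] [2.33709330e-01 6.95089672e-01 1.27327968e+00 2.72074253e-06
 1.17420118e+00 2.33455784e-01]
```

View pics/w6.png

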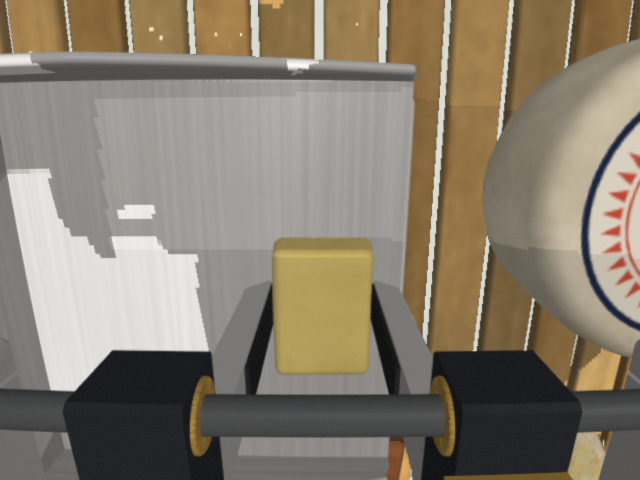

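The butter hangs above the scoop floor at (321,305). The scoop's front edge is at column 411 and its left lip at row 66. I'll lower it a touch and release.

>>> apply_moves(
  increments=[
    {"tx": 0, "ty": 0, "tz": 0.1, "ax": 0, "ay": 0, "az": 0},
    {"tx": 0, "ty": 0, "tz": 0, "ax": 0, "ay": 0, "az": 0},
  ],
)

```text
time_s: 16.42
ee_pos: [0.6418, 0.1905, 0.2625]
eef_rot: [3.141, -0.0, 1.571]
force: [-0.1, 0.8, -0.8]
grip_width: 0.0451
grip_force: 12.0
```

>>> apply_moves(
  increments=[
    {"tx": 0, "ty": 0, "tz": 0, "ax": 0, "ay": 0, "az": 0},
    {"tx": 0, "ty": 0, "tz": 0, "ax": 0, "ay": 0, "az": 0},
    {"tx": 0, "ty": 0, "tz": -0.5, "ax": 0, "ay": 0, "az": 0},
    {"tx": 0, "ty": 0, "tz": -1, "ax": 0, "ay": 0, "az": 0},
    {"tx": 0, "ty": 0, "tz": -1, "ax": 0, "ay": 0, "az": 0},
  ],
  jaw=0.38,
)

```text
time_s: 17.05
ee_pos: [0.6417, 0.1904, 0.3392]
eef_rot: [3.141, -0.0, 1.571]
force: [-0.1, 0.7, 0.5]
grip_width: 0.0585
grip_force: 0.0
```

Run:
```python
from snap import *
c=load('w6');print('front',onz(c,(411,120),.058),onz(c,(405,250),.058),'lip',onz(c,(400,70),.064),onz(c,(50,62),.1))
plan([.531,.006,.11],down(86));plan([.531,.006,.034],down(86))
```

```text
front [0.68083436 0.27212736 0.058     ] [0.68123255 0.21221738 0.058     ] lip [0.6740089  0.29217087 0.064     ] [0.54939113 0.29186742 0.1       ]
turn [ 0.01 -0.    0.8 ] shift after turn [-6.39 -3.25  1.64] shift before turn [-6.15 -3.69  1.64] tcp [0.531 0.006 0.29 ]
turn [ 0.01 -0.    0.8 ] shift after turn [-6.39 -3.25  4.17] shift before turn [-6.15 -3.7   4.17] tcp [0.531 0.006 0.214]
```

>>> apply_moves(
  increments=[
    {"tx": 0, "ty": 0, "tz": 0, "ax": 0, "ay": 0, "az": 0.8},
    {"tx": -0.91, "ty": -0.465, "tz": 0, "ax": 0, "ay": 0, "az": 0},
    {"tx": -0.91, "ty": -0.465, "tz": 0, "ax": 0, "ay": 0, "az": 0},
    {"tx": -0.91, "ty": -0.465, "tz": 0, "ax": 0, "ay": 0, "az": 0},
    {"tx": -0.91, "ty": -0.465, "tz": 0, "ax": 0, "ay": 0, "az": 0},
    {"tx": -0.91, "ty": -0.465, "tz": 0.5, "ax": 0, "ay": 0, "az": 0},
    {"tx": -0.91, "ty": -0.465, "tz": 0.5, "ax": 0, "ay": 0, "az": 0},
    {"tx": -0.91, "ty": -0.465, "tz": 0.5, "ax": 0, "ay": 0, "az": 0},
    {"tx": 0, "ty": 0, "tz": 0, "ax": 0, "ay": 0, "az": 0},
  ],
  jaw=0.2,
)

```text
time_s: 18.18
ee_pos: [0.5306, 0.0054, 0.2925]
eef_rot: [-3.141, 0.0, 1.499]
force: [1.1, -0.1, 0.0]
grip_width: 0.0749
grip_force: 0.0
```

Run:
```python
from snap import *
from cheese import rects
c,o=snap('w7')
k=proj(c,[[.531,.006,.048],[.640,.015,.046],[.586,.1,.06]]);print(k)
for i,z in((0,.048),(1,.046)):
    x,y=k[i].astype(int);rects(c,(x-75,max(0,y-100),min(x+70,639),y+95),(z,))
plan([.531,.006,.034],down(86))
```

```text
[[322.942 265.929]
 [508.921 236.973]
 [420.478  86.233]]
px [322.259 266.241] mid (0.5280339965820312, -0.0008556289672851563) short,long mm 90.1031723022461 109.29611206054688 short dir deg -4.1515655517578125
px [523.238 248.549] mid (0.6514366455078126, 0.00405120849609375) short,long mm 80.8668441772461 100.93389892578125 short dir deg -4.538421630859375
turn [ 0.01 -0.   -0.01] shift after turn [-0.01 -0.01  2.64] shift before turn [-0.01 -0.01  2.64] tcp [0.531 0.006 0.214]
```

Run:
```python
from cheese import *
c=load('w7');v=cv2.cvtColor(c['pixels'],cv2.COLOR_RGB2HSV)
for r in (215,240,255): print(r,v[r,220:420:8,2].tolist())
print(v[200:340:10,323,2].tolist())
```

```text
215 [114, 114, 113, 113, 113, 115, 70, 74, 226, 249, 249, 249, 249, 249, 251, 247, 181, 196, 178, 114, 114, 114, 112, 112, 114]
240 [114, 112, 112, 115, 114, 113, 107, 130, 241, 249, 250, 253, 227, 251, 251, 249, 251, 250, 185, 106, 110, 112, 112, 110, 109]
255 [120, 121, 120, 119, 118, 118, 110, 150, 248, 249, 250, 236, 173, 251, 250, 245, 250, 251, 247, 105, 105, 107, 104, 103, 111]
[176, 191, 249, 251, 251, 229, 251, 249, 251, 251, 251, 251, 251, 245]
```

>>> apply_moves(
  increments=[
    {"tx": 0, "ty": 0, "tz": 1, "ax": 0, "ay": 0, "az": 0},
    {"tx": 0, "ty": 0, "tz": 1, "ax": 0, "ay": 0, "az": 0},
    {"tx": 0, "ty": 0, "tz": 0.6, "ax": 0, "ay": 0, "az": 0},
    {"tx": 0, "ty": 0, "tz": 0, "ax": 0, "ay": 0, "az": 0},
  ],
)

```text
time_s: 18.73
ee_pos: [0.5313, 0.007, 0.2138]
eef_rot: [-3.141, 0.0, 1.502]
force: [0.7, 0.5, -0.3]
grip_width: 0.0752
grip_force: 0.0
```

>>> apply_moves(
  increments=[
    {"tx": 0, "ty": 0, "tz": 0, "ax": 0, "ay": 0, "az": 0},
    {"tx": 0, "ty": 0, "tz": 0, "ax": 0, "ay": 0, "az": 0},
    {"tx": 0, "ty": 0, "tz": 0, "ax": 0, "ay": 0, "az": 0},
    {"tx": 0, "ty": 0, "tz": 0, "ax": 0, "ay": 0, "az": 0},
    {"tx": 0, "ty": 0, "tz": -1, "ax": 0, "ay": 0, "az": 0},
    {"tx": 0, "ty": 0, "tz": -1, "ax": 0, "ay": 0, "az": 0},
    {"tx": 0, "ty": 0, "tz": -1, "ax": 0, "ay": 0, "az": 0},
    {"tx": 0, "ty": 0, "tz": -1, "ax": 0, "ay": 0, "az": 0},
    {"tx": 0, "ty": 0, "tz": -0.5, "ax": 0, "ay": 0, "az": 0},
    {"tx": 0, "ty": 0, "tz": 0, "ax": 0, "ay": 0, "az": -0.8},
  ],
  jaw=0.7,
  force=15,
)

```text
time_s: 19.98
ee_pos: [0.5311, 0.0066, 0.3499]
eef_rot: [3.14, 0.0, 1.572]
force: [-1.2, -0.2, -2.4]
grip_width: 0.0518
grip_force: 14.8
```

Run:
```python
from h import *
plan([.560,.236,.17],down(90));plan([.560,.236,.082],down(90))
```

```text
turn [0.02 0.   0.02] shift after turn [ 7.65  0.96 -0.  ] shift before turn [ 7.65  0.98 -0.  ] tcp [0.56  0.236 0.35 ]
turn [0.02 0.   0.02] shift after turn [7.65 0.96 2.93] shift before turn [7.65 0.97 2.93] tcp [0.56  0.236 0.262]
```

>>> apply_moves(
  increments=[
    {"tx": 0.955, "ty": 0.12, "tz": 0, "ax": 0, "ay": 0, "az": 0},
    {"tx": 0.955, "ty": 0.12, "tz": 0, "ax": 0, "ay": 0, "az": 0},
    {"tx": 0.955, "ty": 0.12, "tz": 0, "ax": 0, "ay": 0, "az": 0},
    {"tx": 0.955, "ty": 0.12, "tz": 0, "ax": 0, "ay": 0, "az": 0},
    {"tx": 0.955, "ty": 0.12, "tz": 0, "ax": 0, "ay": 0, "az": 0},
    {"tx": 0.955, "ty": 0.12, "tz": 0, "ax": 0, "ay": 0, "az": 0},
    {"tx": 0.955, "ty": 0.12, "tz": 0, "ax": 0, "ay": 0, "az": 0},
    {"tx": 0.955, "ty": 0.12, "tz": 0, "ax": 0, "ay": 0, "az": 0},
    {"tx": 0, "ty": 0, "tz": 1, "ax": 0, "ay": 0, "az": 0},
    {"tx": 0, "ty": 0, "tz": 1, "ax": 0, "ay": 0, "az": 0},
    {"tx": 0, "ty": 0, "tz": 0.5, "ax": 0, "ay": 0, "az": 0},
    {"tx": 0, "ty": 0, "tz": 0.4, "ax": 0, "ay": 0, "az": 0},
  ],
)

```text
time_s: 21.48
ee_pos: [0.5599, 0.2358, 0.2616]
eef_rot: [-3.141, 0.0, 1.571]
force: [0.1, 0.3, -1.4]
grip_width: 0.0516
grip_force: 14.8
```

>>> apply_moves(
  increments=[
    {"tx": 0, "ty": 0, "tz": 0.03, "ax": 0, "ay": 0, "az": 0},
    {"tx": 0, "ty": 0, "tz": 0, "ax": 0, "ay": 0, "az": 0},
  ],
)

```text
time_s: 21.72
ee_pos: [0.56, 0.2358, 0.2619]
eef_rot: [3.141, -0.0, 1.571]
force: [-0.4, -0.6, -1.2]
grip_width: 0.0514
grip_force: 14.8
```

>>> apply_moves(
  increments=[
    {"tx": 0, "ty": 0, "tz": 0, "ax": 0, "ay": 0, "az": 0},
    {"tx": 0, "ty": 0, "tz": 0, "ax": 0, "ay": 0, "az": 0},
    {"tx": 0, "ty": 0, "tz": -0.5, "ax": 0, "ay": 0, "az": 0},
    {"tx": 0, "ty": 0, "tz": -1, "ax": 0, "ay": 0, "az": 0},
    {"tx": 0, "ty": 0, "tz": -1, "ax": 0, "ay": 0, "az": 0},
  ],
  jaw=0.32,
)

```text
time_s: 22.35
ee_pos: [0.5598, 0.2358, 0.3383]
eef_rot: [3.141, -0.0, 1.571]
force: [0.4, 0.2, 0.0]
grip_width: 0.0638
grip_force: 0.0
```

Run:
```python
from h import *
plan([.640,.015,.11],down(97))
```

```text
turn [ 0.01 -0.   -1.4 ] shift after turn [-7.63  1.76  1.61] shift before turn [-7.36  2.67  1.61] tcp [0.64  0.015 0.29 ]
```

>>> apply_moves(
  increments=[
    {"tx": 0, "ty": 0, "tz": 0, "ax": 0, "ay": 0, "az": -0.7},
    {"tx": 0, "ty": 0, "tz": 0, "ax": 0, "ay": 0, "az": -0.7},
    {"tx": -0.955, "ty": 0.22, "tz": 0, "ax": 0, "ay": 0, "az": 0},
    {"tx": -0.955, "ty": 0.22, "tz": 0, "ax": 0, "ay": 0, "az": 0},
    {"tx": -0.955, "ty": 0.22, "tz": 0, "ax": 0, "ay": 0, "az": 0},
    {"tx": -0.955, "ty": 0.22, "tz": 0, "ax": 0, "ay": 0, "az": 0},
    {"tx": -0.955, "ty": 0.22, "tz": 0, "ax": 0, "ay": 0, "az": 0},
    {"tx": -0.955, "ty": 0.22, "tz": 0.5, "ax": 0, "ay": 0, "az": 0},
    {"tx": -0.955, "ty": 0.22, "tz": 0.5, "ax": 0, "ay": 0, "az": 0},
    {"tx": -0.955, "ty": 0.22, "tz": 0.5, "ax": 0, "ay": 0, "az": 0},
    {"tx": 0, "ty": 0, "tz": 0, "ax": 0, "ay": 0, "az": 0},
  ],
  jaw=0.2,
)

```text
time_s: 23.72
ee_pos: [0.6404, 0.0132, 0.2911]
eef_rot: [-3.141, -0.0, 1.691]
force: [-0.4, 0.1, 0.1]
grip_width: 0.0753
grip_force: 0.0
```

Run:
```python
from snap import *
c,o=snap('w8')
print(proj(c,[[.640,.015,.046]]))
v=cv2.cvtColor(c['pixels'],cv2.COLOR_RGB2HSV)
for r in (210,235,260,280): print(r,v[r,220:420:8,2].tolist())
print(v[160:340:10,323,2].tolist())
plan([.640,.015,.034],down(97))
```

```text
[[322.10503884 263.627116  ]]
210 [119, 118, 117, 115, 114, 112, 113, 94, 144, 220, 225, 224, 214, 211, 224, 238, 240, 222, 108, 105, 105, 108, 110, 112, 112]
235 [116, 117, 116, 117, 117, 118, 118, 112, 167, 246, 246, 247, 241, 245, 249, 247, 247, 240, 113, 110, 108, 110, 115, 115, 142]
260 [109, 107, 113, 119, 120, 122, 122, 123, 137, 236, 246, 246, 245, 246, 246, 249, 248, 240, 117, 116, 114, 114, 112, 104, 191]
280 [118, 119, 117, 117, 115, 115, 116, 115, 87, 239, 246, 246, 246, 248, 249, 246, 246, 237, 157, 113, 113, 112, 109, 195, 191]
[84, 62, 62, 66, 129, 211, 234, 240, 246, 246, 246, 246, 248, 248, 247, 249, 158, 120]
turn [ 0.   -0.   -0.01] shift after turn [ 0.02 -0.01  2.6 ] shift before turn [ 0.02 -0.01  2.6 ] tcp [0.64  0.015 0.214]
```

The brick is centred (columns 288–360, rows 202–320), so I'll grip it.

>>> apply_moves(
  increments=[
    {"tx": 0, "ty": 0, "tz": 1, "ax": 0, "ay": 0, "az": 0},
    {"tx": 0, "ty": 0, "tz": 1, "ax": 0, "ay": 0, "az": 0},
    {"tx": 0, "ty": 0, "tz": 0.58, "ax": 0, "ay": 0, "az": 0},
    {"tx": 0, "ty": 0, "tz": 0, "ax": 0, "ay": 0, "az": 0},
  ],
)

```text
time_s: 24.28
ee_pos: [0.6402, 0.0154, 0.2138]
eef_rot: [-3.141, -0.0, 1.694]
force: [0.4, 1.0, 0.8]
grip_width: 0.0751
grip_force: 0.0
```

>>> apply_moves(
  increments=[
    {"tx": 0, "ty": 0, "tz": 0, "ax": 0, "ay": 0, "az": 0},
    {"tx": 0, "ty": 0, "tz": 0, "ax": 0, "ay": 0, "az": 0},
    {"tx": 0, "ty": 0, "tz": 0, "ax": 0, "ay": 0, "az": 0},
    {"tx": 0, "ty": 0, "tz": 0, "ax": 0, "ay": 0, "az": 0},
    {"tx": 0, "ty": 0, "tz": -1, "ax": 0, "ay": 0, "az": 0},
    {"tx": 0, "ty": 0, "tz": -1, "ax": 0, "ay": 0, "az": 0},
    {"tx": 0, "ty": 0, "tz": -1, "ax": 0, "ay": 0, "az": 0},
    {"tx": 0, "ty": 0, "tz": -1, "ax": 0, "ay": 0, "az": 0},
    {"tx": 0, "ty": 0, "tz": -0.5, "ax": 0, "ay": 0, "az": 0},
    {"tx": 0, "ty": 0, "tz": 0, "ax": 0, "ay": 0, "az": 0.7},
    {"tx": 0, "ty": 0, "tz": 0, "ax": 0, "ay": 0, "az": 0.7},
  ],
  jaw=0.75,
  force=15,
)

```text
time_s: 25.65
ee_pos: [0.6402, 0.0148, 0.3482]
eef_rot: [-3.141, -0.0, 1.569]
force: [-0.1, 0.2, -1.6]
grip_width: 0.0458
grip_force: 14.8
```

Run:
```python
from h import *
plan([.560,.143,.17],down(90));plan([.560,.143,.082],down(90))
```

```text
turn [-0.01 -0.   -0.02] shift after turn [ 4.27 -2.67 -0.06] shift before turn [ 4.27 -2.68 -0.06] tcp [0.56  0.143 0.35 ]
turn [-0.01 -0.   -0.02] shift after turn [ 4.27 -2.67  2.87] shift before turn [ 4.27 -2.68  2.88] tcp [0.56  0.143 0.262]
```

>>> apply_moves(
  increments=[
    {"tx": 0.855, "ty": -0.535, "tz": 0, "ax": 0, "ay": 0, "az": 0},
    {"tx": 0.855, "ty": -0.535, "tz": 0, "ax": 0, "ay": 0, "az": 0},
    {"tx": 0.855, "ty": -0.535, "tz": 0, "ax": 0, "ay": 0, "az": 0},
    {"tx": 0.855, "ty": -0.535, "tz": 0, "ax": 0, "ay": 0, "az": 0},
    {"tx": 0.855, "ty": -0.535, "tz": 0, "ax": 0, "ay": 0, "az": 0},
    {"tx": 0, "ty": 0, "tz": 1, "ax": 0, "ay": 0, "az": 0},
    {"tx": 0, "ty": 0, "tz": 1, "ax": 0, "ay": 0, "az": 0},
    {"tx": 0, "ty": 0, "tz": 0.5, "ax": 0, "ay": 0, "az": 0},
    {"tx": 0, "ty": 0, "tz": 0.37, "ax": 0, "ay": 0, "az": 0},
    {"tx": 0, "ty": 0, "tz": 0, "ax": 0, "ay": 0, "az": 0},
  ],
)

```text
time_s: 26.9
ee_pos: [0.56, 0.1429, 0.2625]
eef_rot: [-3.141, 0.0, 1.571]
force: [0.3, 0.3, 0.0]
grip_width: 0.0462
grip_force: 14.8
```

>>> apply_moves(
  increments=[
    {"tx": 0, "ty": 0, "tz": 0, "ax": 0, "ay": 0, "az": 0},
    {"tx": 0, "ty": 0, "tz": 0, "ax": 0, "ay": 0, "az": 0},
    {"tx": 0, "ty": 0, "tz": -0.5, "ax": 0, "ay": 0, "az": 0},
    {"tx": 0, "ty": 0, "tz": -1, "ax": 0, "ay": 0, "az": 0},
    {"tx": 0, "ty": 0, "tz": -1, "ax": 0, "ay": 0, "az": 0},
    {"tx": 0, "ty": 0, "tz": -1, "ax": 0, "ay": 0, "az": 0},
  ],
  jaw=0.38,
)

```text
time_s: 27.65
ee_pos: [0.5597, 0.143, 0.3702]
eef_rot: [3.14, -0.0, 1.571]
force: [-0.3, 1.1, 0.4]
grip_width: 0.0582
grip_force: 0.0
```

Run:
```python
from h import *
G=[.466,.19,.0]
plan([.440,.19,.19],down(180));plan([.466,.19,.165],down(180,15));plan([.466,.19,.165],down(180,-15))
print(down(180,15).apply([0,0,1]),down(180,-15).apply([0,0,1]))
```

```text
turn [ 1.0e-02  1.0e-02 -1.8e+01] shift after turn [3.99 1.57 0.01] shift before turn [ 1.57 -3.99  0.  ] tcp [0.44 0.19 0.37]
turn [  2.37   2.37 -17.88] shift after turn [1.25 1.57 1.42] shift before turn [ 1.57 -1.57  1.04] tcp [0.513 0.19  0.339]
turn [ -2.34  -2.35 -17.89] shift after turn [ 4.79  1.57 -0.2 ] shift before turn [ 1.57 -4.68  1.04] tcp [0.419 0.19  0.339]
[-2.58819045e-01  1.49987989e-16 -9.65925826e-01] [ 2.58819045e-01  8.65956056e-17 -9.65925826e-01]
```

All three are in the scoop. Next I'll turn the tool to grip the handle.

>>> apply_moves(
  increments=[
    {"tx": 0, "ty": 0, "tz": 0, "ax": 0, "ay": 0, "az": -1},
    {"tx": 0, "ty": 0, "tz": 0, "ax": 0, "ay": 0, "az": -1},
    {"tx": 0, "ty": 0, "tz": 0, "ax": 0, "ay": 0, "az": -1},
    {"tx": 0, "ty": 0, "tz": 0, "ax": 0, "ay": 0, "az": -1},
    {"tx": 0, "ty": 0, "tz": 0, "ax": 0, "ay": 0, "az": -1},
    {"tx": 0, "ty": 0, "tz": 0, "ax": 0, "ay": 0, "az": -1},
    {"tx": 0, "ty": 0, "tz": 0, "ax": 0, "ay": 0, "az": -1},
    {"tx": 0, "ty": 0, "tz": 0, "ax": 0, "ay": 0, "az": -1},
    {"tx": 0, "ty": 0, "tz": 0, "ax": 0, "ay": 0, "az": -1},
    {"tx": 0, "ty": 0, "tz": 0, "ax": 0, "ay": 0, "az": -1},
    {"tx": 0, "ty": 0, "tz": 0, "ax": 0, "ay": 0, "az": -1},
    {"tx": 0, "ty": 0, "tz": 0, "ax": 0, "ay": 0, "az": -1},
  ],
  jaw=0.4,
)

```text
time_s: 29.15
ee_pos: [0.5598, 0.143, 0.3692]
eef_rot: [3.141, 0.001, 2.621]
force: [0.8, 0.7, -0.8]
grip_width: 0.056
grip_force: 0.0
```

>>> apply_moves(
  increments=[
    {"tx": 0, "ty": 0, "tz": 0, "ax": 0, "ay": 0, "az": -1},
    {"tx": 0, "ty": 0, "tz": 0, "ax": 0, "ay": 0, "az": -1},
    {"tx": 0, "ty": 0, "tz": 0, "ax": 0, "ay": 0, "az": -1},
    {"tx": 0, "ty": 0, "tz": 0, "ax": 0, "ay": 0, "az": -1},
    {"tx": 0, "ty": 0, "tz": 0, "ax": 0, "ay": 0, "az": -1},
    {"tx": 0, "ty": 0, "tz": 0, "ax": 0, "ay": 0, "az": -1},
    {"tx": 0.95, "ty": 0.395, "tz": 0, "ax": 0, "ay": 0, "az": 0},
    {"tx": 0.95, "ty": 0.395, "tz": 0, "ax": 0, "ay": 0, "az": 0},
    {"tx": 0.95, "ty": 0.395, "tz": 0, "ax": 0, "ay": 0, "az": 0},
    {"tx": 0.95, "ty": 0.395, "tz": 0, "ax": 0, "ay": 0, "az": 0},
    {"tx": 0, "ty": 0, "tz": 0, "ax": 0, "ay": 0, "az": 0},
  ],
)

```text
time_s: 30.52
ee_pos: [0.4448, 0.1909, 0.3692]
eef_rot: [3.141, 0.002, -3.14]
force: [0.8, -0.1, 0.5]
grip_width: 0.0566
grip_force: 0.0
```

Run:
```python
from snap import *
c,o=snap('w9');print(o['ee_pos'],o['eef_rot'],o['qpos'])
print(proj(c,[[.466,.19,.113],[.375,.19,.113],[.49,.19,.113]]))
```

```text
[0.44479262 0.19089138 0.36924677] [ 3.14093929e+00  1.70136509e-03 -3.13970007e+00] [ 3.29698173e-01  1.86826794e-01  1.74747336e+00  7.57976148e-05
  1.20547137e+00 -1.24301830e+00]
[[320.67398564 292.01957475]
 [320.59356459 142.13374412]
 [320.69564545 326.68973635]]
```

View pics/w9.png

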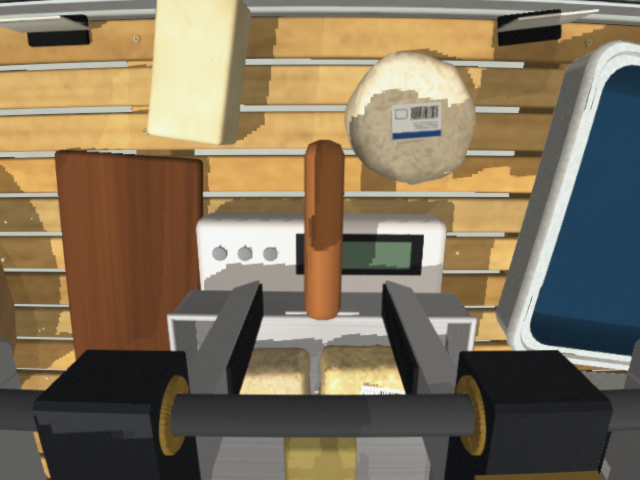

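The handle runs straight from (325,142) to (322,318), as predicted. All three cheeses lie in the scoop behind it. I'll tilt the tool by 20° and grip.

Run:
```python
from h import *
plan([.466,.191,.145],down(180,-20));plan([.466,.191,.099],down(180,-20))
R=down(180,-20);print('0,0,-.046 in tool',R.inv().apply([0,0,-.046])/.03)
```

```text
turn [ 0.01 -3.98  0.01] shift after turn [1.92 0.02 1.25] shift before turn [1.38 0.02 1.83] tcp [0.404 0.191 0.314]
turn [ 0.01 -3.98  0.01] shift after turn [2.44 0.02 2.69] shift before turn [1.38 0.02 3.36] tcp [0.404 0.191 0.268]
0,0,-.046 in tool [ 5.24430886e-01 -1.87779176e-16  1.44086202e+00]
```

>>> apply_moves(
  increments=[
    {"tx": 0.35, "ty": 0, "tz": 0, "ax": 0, "ay": -1, "az": 0},
    {"tx": 0.45, "ty": 0, "tz": 0, "ax": 0, "ay": -1, "az": 0},
    {"tx": 0.45, "ty": 0, "tz": 0, "ax": 0, "ay": -1, "az": 0},
    {"tx": 0.45, "ty": 0, "tz": 0, "ax": 0, "ay": -1, "az": 0},
    {"tx": 0, "ty": 0, "tz": 0, "ax": 0, "ay": 0, "az": 0},
  ],
)

```text
time_s: 31.2
ee_pos: [0.3958, 0.1901, 0.3612]
eef_rot: [-3.142, 0.349, -3.141]
force: [0.2, -0.7, 1.1]
grip_width: 0.0566
grip_force: 0.0
```

Run:
```python
from h import *
plan([.466,.191,.145],down(180,-20));plan([.466,.191,.099],down(180,-20))
```

```text
turn [0. 0. 0.] shift after turn [0.27 0.03 1.57] shift before turn [0.27 0.03 1.57] tcp [0.404 0.191 0.314]
turn [0. 0. 0.] shift after turn [0.79 0.03 3.01] shift before turn [0.79 0.03 3.01] tcp [0.404 0.191 0.268]
```

>>> apply_moves(
  increments=[
    {"tx": 0.14, "ty": 0.03, "tz": 0.78, "ax": 0, "ay": 0, "az": 0},
    {"tx": 0.13, "ty": 0, "tz": 0.79, "ax": 0, "ay": 0, "az": 0},
    {"tx": 0.18, "ty": 0, "tz": 0.48, "ax": 0, "ay": 0, "az": 0},
    {"tx": 0.17, "ty": 0, "tz": 0.48, "ax": 0, "ay": 0, "az": 0},
    {"tx": 0.17, "ty": 0, "tz": 0.48, "ax": 0, "ay": 0, "az": 0},
    {"tx": 0, "ty": 0, "tz": 0, "ax": 0, "ay": 0, "az": 0},
  ],
)

```text
time_s: 31.95
ee_pos: [0.4043, 0.1911, 0.2669]
eef_rot: [-3.141, 0.347, -3.141]
force: [-0.2, -0.8, -0.1]
grip_width: 0.0565
grip_force: 0.0
```

>>> apply_moves(
  increments=[
    {"tx": 0, "ty": 0, "tz": 0, "ax": 0, "ay": 0, "az": 0},
    {"tx": 0, "ty": 0, "tz": 0, "ax": 0, "ay": 0, "az": 0},
    {"tx": 0, "ty": 0, "tz": 0, "ax": 0, "ay": 0, "az": 0},
    {"tx": 0, "ty": 0, "tz": 0, "ax": 0, "ay": 0, "az": 0},
    {"tx": 0, "ty": 0, "tz": 0, "ax": 0, "ay": 0, "az": 0},
    {"tx": 0, "ty": 0, "tz": 0, "ax": 0, "ay": 0, "az": 0},
  ],
  jaw=1,
  force=60,
)

```text
time_s: 32.7
ee_pos: [0.4043, 0.1913, 0.268]
eef_rot: [3.141, 0.349, -3.141]
force: [-2.8, -0.6, 6.6]
grip_width: 0.024
grip_force: 60.0
```

Run:
```python
from h import *
from station import get_obs
o=get_obs();T=pose(o);print('grasp',T[:3,3]+T[:3,2]*.18,o['moment'])
```

```text
grasp [0.46589489 0.19129406 0.09891676] [-0.27772652  0.24298297 -0.36987776]
```

>>> apply_moves(
  increments=[
    {"tx": -0.11, "ty": 0, "tz": -0.3, "ax": 0, "ay": 0, "az": 0},
    {"tx": -0.16, "ty": 0, "tz": -0.44, "ax": 0, "ay": 0, "az": 0},
    {"tx": -0.2, "ty": 0, "tz": -0.56, "ax": 0, "ay": 0, "az": 0},
    {"tx": -0.2, "ty": 0, "tz": -0.56, "ax": 0, "ay": 0, "az": 0},
    {"tx": -0.2, "ty": 0, "tz": -0.56, "ax": 0, "ay": 0, "az": 0},
    {"tx": -0.2, "ty": 0, "tz": -0.56, "ax": 0, "ay": 0, "az": 0},
    {"tx": 0, "ty": 0, "tz": 0, "ax": 0, "ay": 0, "az": 0},
    {"tx": 0, "ty": 0, "tz": 0, "ax": 0, "ay": 0, "az": 0},
  ],
)

```text
time_s: 33.7
ee_pos: [0.4036, 0.1912, 0.3622]
eef_rot: [-3.141, 0.348, -3.141]
force: [-0.1, 0.0, -5.8]
grip_width: 0.0235
grip_force: 60.0
```

```bash
cat > sc.py <<'E'
from h import *
from station import get_obs
HUB=np.array([.508,-.231]);GA=113.
S0=np.array([.586,.191,.055]);T0=np.array([.4043,.1913,.268]);R0=down(180,-20)
def target(lip,psi,th,slip=0):
    Rs=Ro.from_euler('zy',[psi,th],degrees=True);Rr=Ro.from_euler('y',-slip,degrees=True)
    g=np.array([-.12,0,.044]);S=np.array(lip)-Rs.apply([.095,0,0])
    return S+Rs.apply(g)+ (Rs*Rr).apply(T0-S0-g), Rs*Rr*R0
def go(lip,psi,th,slip=0):
    tcp,R=target(lip,psi,th,slip);o=get_obs();T=pose(o);Rc=Ro.from_matrix(T[:3,:3])
    print('turn',((Rc.inv()*R).as_rotvec(degrees=True)/5).round(3),'then shift',(R.inv().apply(tcp-T[:3,3])/.03).round(3),'| shift first',(Rc.inv().apply(tcp-T[:3,3])/.03).round(3),'tcp',tcp.round(3))
def lipd(d,z): 
    a=np.radians(GA);return np.r_[HUB+d*np.array([np.cos(a),np.sin(a)]),z]
E
python3 - <<'E'
from sc import *
from snap import snap
c,o=snap('w10');print(o['ee_pos'],o['moment'],o['force'],o['qpos'])
np.set_printoptions(precision=3,suppress=True)
# back lip top expected px if no slip: points scoop (-95,±102,45)
def sp(p,slip=0):
    T=pose(o);R=Ro.from_matrix(T[:3,:3])*R0.inv();g=np.array([-.12,0,.044]);q=Ro.from_euler('y',slip,degrees=True).apply(np.array(p)-g)+g
    return T[:3,3]+R.apply(q-(T0-S0))
for s in(0,5,10):print(s,proj(c,[sp((-.095,-.1,.045),s),sp((-.095,.1,.045),s),sp((-.2,0,.058),s)]).tolist())
go(lipd(.13,.16),-67,0)
E
```

```text
[0.40358769 0.19115314 0.36222129] [0.06932078 0.94537248 0.01054078] [-0.10247438  0.04538658 -5.8348251 ] [ 0.38063484  0.06734927  1.9113577  -0.17042344  0.84534805 -1.09775114]
0 [[110.77556928899887, 354.65421034039747], [533.7046249001997, 354.15717809733053], [321.7217532173145, 158.12841000213973]]
5 [[112.59370236398178, 350.9823874704373], [531.8790766564492, 350.4870471005645], [321.7234900038601, 173.75162458145786]]
10 [[114.25547151102228, 347.12762925867423], [530.2092116501672, 346.6335363715922], [321.7299588136803, 192.46603372597295]]
turn [ 4.57  -0.011 12.601] then shift [-0.836 -2.286 -0.085] | shift first [ 1.576 -1.589 -0.96 ] tcp [0.349 0.143 0.373]
```

View pics/w10.png

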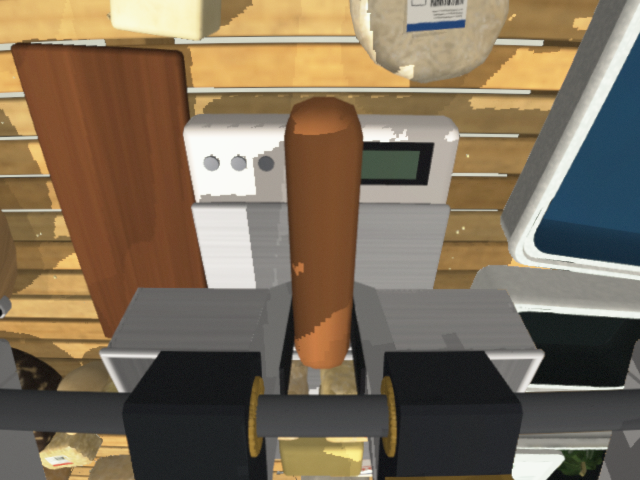

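The lip corners at (103,350) and (541,352) match the no-slip prediction, and all the cheeses are aboard. I'll swing the scoop round to face the gap.

>>> apply_moves(
  increments=[
    {"tx": 0, "ty": 0, "tz": 0, "ax": 0.127, "ay": 0, "az": 0.35},
    {"tx": 0, "ty": 0, "tz": 0, "ax": 0.254, "ay": 0, "az": 0.7},
    {"tx": 0, "ty": 0, "tz": 0, "ax": 0.254, "ay": 0, "az": 0.7},
    {"tx": 0, "ty": 0, "tz": 0, "ax": 0.254, "ay": 0, "az": 0.7},
    {"tx": 0, "ty": 0, "tz": 0, "ax": 0.254, "ay": 0, "az": 0.7},
    {"tx": 0, "ty": 0, "tz": 0, "ax": 0.254, "ay": 0, "az": 0.7},
    {"tx": 0, "ty": 0, "tz": 0, "ax": 0.254, "ay": 0, "az": 0.7},
    {"tx": 0, "ty": 0, "tz": 0, "ax": 0.254, "ay": 0, "az": 0.7},
    {"tx": 0, "ty": 0, "tz": 0, "ax": 0.254, "ay": 0, "az": 0.7},
    {"tx": 0, "ty": 0, "tz": 0, "ax": 0.254, "ay": 0, "az": 0.7},
  ],
)

```text
time_s: 35.0
ee_pos: [0.4038, 0.1913, 0.362]
eef_rot: [3.142, 0.348, 2.522]
force: [0.2, 0.4, -5.3]
grip_width: 0.0238
grip_force: 60.0
```

>>> apply_moves(
  increments=[
    {"tx": 0, "ty": 0, "tz": 0, "ax": 0.254, "ay": 0, "az": 0.7},
    {"tx": 0, "ty": 0, "tz": 0, "ax": 0.254, "ay": 0, "az": 0.7},
    {"tx": 0, "ty": 0, "tz": 0, "ax": 0.254, "ay": 0, "az": 0.7},
    {"tx": 0, "ty": 0, "tz": 0, "ax": 0.254, "ay": 0, "az": 0.7},
    {"tx": 0, "ty": 0, "tz": 0, "ax": 0.254, "ay": 0, "az": 0.7},
    {"tx": 0, "ty": 0, "tz": 0, "ax": 0.254, "ay": 0, "az": 0.7},
    {"tx": 0, "ty": 0, "tz": 0, "ax": 0.254, "ay": 0, "az": 0.7},
    {"tx": 0, "ty": 0, "tz": 0, "ax": 0.254, "ay": 0, "az": 0.7},
    {"tx": 0, "ty": 0, "tz": 0, "ax": 0.127, "ay": 0, "az": 0.35},
    {"tx": 0, "ty": 0, "tz": 0, "ax": 0, "ay": 0, "az": 0},
  ],
)

```text
time_s: 36.25
ee_pos: [0.4039, 0.1913, 0.3625]
eef_rot: [3.141, 0.348, 1.973]
force: [0.9, -0.7, -4.9]
grip_width: 0.0235
grip_force: 60.0
```

Run:
```python
from sc import *
o=get_obs();print(o['ee_pos'],o['moment'],o['force'],o['qpos'])
go(lipd(.13,.15),-67,0)
for th in(10,20,30,40,50): print(th,target(lipd(.12,.085),-67,th)[0])
```

```text
[0.40385989 0.19128252 0.362477  ] [0.79527374 0.30818154 0.0374808 ] [ 0.93075297 -0.71181093 -4.89145892] [ 0.41496329  0.12080577  1.85187487 -0.37504516  1.19797845  0.15617917]
turn [ 0.01  -0.01   0.004] then shift [-0.717 -2.295  0.242] | shift first [-0.717 -2.295  0.24 ] tcp [0.349 0.143 0.363]
10 [0.39189849 0.13428149 0.31349012]
20 [0.4326269  0.13428149 0.32203769]
30 [0.47422082 0.13428149 0.32338299]
40 [0.51541644 0.13428149 0.31748514]
50 [0.55496206 0.13428149 0.30452334]
```

```bash
sed -i "s/'zy'/'ZY'/" sc.py
python3 - <<'E'
from sc import *
go(lipd(.13,.15),-67,0)
prev=None
for lip,th in((lipd(.13,.15),0),(lipd(.115,.10),12),(lipd(.105,.066),22),(lipd(.105,.066),30),(lipd(.105,.066),40),(lipd(.105,.066),50)):
    p,R=target(lip,-67,th)
    if prev: print(th,p.round(3),'turn',((prev[1].inv()*R).as_rotvec(degrees=True)/5).round(2),'shift',(prev[1].inv().apply(p-prev[0])/.03).round(2))
    prev=(p,R)
E
```

```text
turn [ 0.01  -0.01   0.004] then shift [-0.717 -2.295  0.242] | shift first [-0.717 -2.295  0.24 ] tcp [0.349 0.143 0.363]
12 [0.375 0.083 0.366] turn [0.  2.4 0. ] shift [-2.08 -0.    0.65]
22 [0.398 0.028 0.367] turn [ 0.  2. -0.] shift [-1.97 -0.    0.23]
30 [ 0.415 -0.012  0.389] turn [0.  1.6 0. ] shift [-1.43  0.   -0.77]
40 [ 0.438 -0.065  0.407] turn [-0.  2.  0.] shift [-1.8  -0.   -0.93]
50 [ 0.462 -0.121  0.415] turn [0. 2. 0.] shift [-1.8   0.   -0.93]
```

>>> apply_moves(
  increments=[
    {"tx": -0.1, "ty": -0.3, "tz": 0, "ax": 0, "ay": 0, "az": 0},
    {"tx": -0.15, "ty": -0.5, "tz": 0.06, "ax": 0, "ay": 0, "az": 0},
    {"tx": -0.17, "ty": -0.5, "tz": 0.06, "ax": 0, "ay": 0, "az": 0},
    {"tx": -0.15, "ty": -0.5, "tz": 0.06, "ax": 0, "ay": 0, "az": 0},
    {"tx": -0.15, "ty": -0.5, "tz": 0.06, "ax": 0, "ay": 0, "az": 0},
    {"tx": 0, "ty": 0, "tz": 0, "ax": 0, "ay": 0, "az": 0},
    {"tx": -0.52, "ty": 0, "tz": 0.16, "ax": 0, "ay": 0.6, "az": 0},
    {"tx": -0.52, "ty": 0, "tz": 0.16, "ax": 0, "ay": 0.6, "az": 0},
    {"tx": -0.52, "ty": 0, "tz": 0.16, "ax": 0, "ay": 0.6, "az": 0},
    {"tx": -0.52, "ty": 0, "tz": 0.16, "ax": 0, "ay": 0.6, "az": 0},
    {"tx": 0, "ty": 0, "tz": 0, "ax": 0, "ay": 0, "az": 0},
  ],
)

```text
time_s: 37.62
ee_pos: [0.3751, 0.0829, 0.3614]
eef_rot: [3.141, 0.139, 1.971]
force: [-0.7, -0.1, -4.2]
grip_width: 0.0233
grip_force: 60.0
```

Run:
```python
from sc import *
from snap import snap
c,o=snap('w11');print(o['ee_pos'],o['moment'],o['force'],o['qpos'])
a=load('w10');
for n,k in(('w10',a),('w11',c)):
    h=cv2.cvtColor(k['pixels'],cv2.COLOR_RGB2HSV);print(n,[(int(r),h[r,323].tolist()) for r in range(90,150,5)])
go(lipd(.105,.066),-67,22)
```

```text
[0.37506493 0.08288272 0.36135995] [ 0.50665596  0.20168892 -0.0065553 ] [-0.70575203 -0.1335485  -4.20829275] [ 0.14714059 -0.03540381  2.00896848 -0.14869438  1.13667899 -0.19214329]
w10 [(90, [32, 19, 214]), (95, [18, 122, 128]), (100, [13, 159, 96]), (105, [12, 163, 102]), (110, [13, 169, 115]), (115, [13, 160, 132]), (120, [12, 163, 149]), (125, [13, 163, 163]), (130, [13, 163, 172]), (135, [13, 165, 119]), (140, [12, 164, 120]), (145, [13, 160, 121])]
w11 [(90, [24, 36, 142]), (95, [18, 131, 117]), (100, [12, 161, 92]), (105, [13, 160, 99]), (110, [13, 162, 101]), (115, [13, 164, 106]), (120, [13, 167, 110]), (125, [12, 157, 112]), (130, [13, 166, 109]), (135, [13, 160, 107]), (140, [13, 160, 105]), (145, [12, 157, 104])]
turn [ 0.006  2.006 -0.013] then shift [-1.979  0.002 -0.26 ] | shift first [-1.994  0.004  0.088] tcp [0.398 0.028 0.367]
```

Run:
```python
from h import *
for n in('w9','w10','w11'):
    h=cv2.cvtColor(load(n)['pixels'],cv2.COLOR_RGB2HSV)
    for r in(375,385,445,460,470): print(n,r,[h[r,x].tolist() for x in range(270,380,18)])
```

```text
w9 375 [[18, 79, 206], [19, 99, 214], [18, 91, 123], [20, 110, 183], [23, 93, 233], [24, 100, 240], [22, 109, 233]]
w9 385 [[21, 89, 236], [22, 69, 243], [18, 87, 126], [20, 108, 207], [24, 95, 244], [24, 91, 244], [24, 87, 238]]
w9 445 [[15, 12, 129], [22, 119, 109], [23, 120, 127], [22, 120, 106], [23, 120, 127], [24, 9, 141], [18, 9, 141]]
w9 460 [[15, 8, 127], [22, 121, 166], [23, 129, 178], [23, 128, 161], [22, 126, 176], [18, 10, 129], [23, 7, 140]]
w9 470 [[15, 8, 124], [23, 127, 150], [22, 125, 161], [23, 126, 162], [23, 127, 159], [12, 10, 129], [10, 11, 143]]
w10 375 [[23, 9, 109], [10, 29, 26], [17, 75, 123], [20, 92, 158], [20, 91, 126], [15, 20, 25], [15, 5, 99]]
w10 385 [[20, 8, 98], [19, 70, 69], [18, 88, 116], [20, 106, 181], [20, 91, 140], [150, 20, 26], [15, 11, 97]]
w10 445 [[15, 5, 104], [23, 119, 137], [23, 119, 133], [23, 122, 134], [22, 124, 152], [23, 124, 166], [15, 7, 74]]
w10 460 [[20, 7, 105], [23, 124, 164], [22, 124, 167], [23, 124, 165], [22, 124, 167], [23, 126, 211], [0, 5, 56]]
w10 470 [[0, 7, 106], [22, 128, 159], [23, 125, 165], [23, 123, 164], [22, 127, 163], [21, 105, 170], [150, 15, 35]]
w11 375 [[24, 13, 100], [30, 9, 29], [18, 50, 169], [21, 93, 132], [19, 96, 151], [90, 10, 25], [20, 8, 100]]
w11 385 [[20, 8, 99], [19, 80, 86], [18, 87, 129], [20, 105, 143], [20, 88, 150], [60, 18, 28], [8, 10, 101]]
w11 445 [[23, 9, 112], [23, 119, 165], [23, 120, 162], [23, 121, 162], [23, 124, 165], [23, 126, 176], [10, 11, 71]]
w11 460 [[24, 12, 110], [27, 104, 248], [27, 105, 248], [27, 106, 248], [26, 114, 247], [25, 121, 238], [150, 5, 55]]
w11 470 [[23, 9, 110], [26, 117, 247], [27, 109, 248], [27, 108, 248], [25, 118, 245], [23, 122, 205], [100, 23, 33]]
```

>>> apply_moves(
  increments=[
    {"tx": -0.5, "ty": 0, "tz": 0, "ax": 0, "ay": 0.5, "az": 0},
    {"tx": -0.5, "ty": 0, "tz": 0.02, "ax": 0, "ay": 0.5, "az": 0},
    {"tx": -0.5, "ty": 0, "tz": 0.03, "ax": 0, "ay": 0.5, "az": 0},
    {"tx": -0.5, "ty": 0, "tz": 0.03, "ax": 0, "ay": 0.5, "az": 0},
    {"tx": 0, "ty": 0, "tz": 0, "ax": 0, "ay": 0, "az": 0},
    {"tx": 0, "ty": 0, "tz": 0, "ax": 0, "ay": 0, "az": 0},
  ],
)

```text
time_s: 38.42
ee_pos: [0.3979, 0.0289, 0.3634]
eef_rot: [3.141, -0.034, 1.973]
force: [-0.4, 0.3, -4.9]
grip_width: 0.0237
grip_force: 60.0
```

Run:
```python
from sc import *
o=get_obs();print(o['ee_pos'],o['moment'],o['force'],o['qpos'])
go(lipd(.105,.066),-67,22);go(lipd(.105,.066),-67,30)
```

```text
[0.39788539 0.02889957 0.36343677] [0.25072954 0.10458696 0.0329177 ] [-0.3874461   0.25603568 -4.93788007] [-0.02498763  0.00246432  1.96488396  0.03368252  1.18819812 -0.43967537]
turn [0.005 0.009 0.005] then shift [-0.012  0.004 -0.124] | shift first [-0.013  0.004 -0.124] tcp [0.398 0.028 0.367]
turn [0.004 1.609 0.006] then shift [-1.302  0.004 -1.089] | shift first [-1.441  0.003 -0.896] tcp [ 0.415 -0.012  0.389]
```

>>> apply_moves(
  increments=[
    {"tx": -0.36, "ty": 0, "tz": -0.22, "ax": 0, "ay": 0.4, "az": 0},
    {"tx": -0.36, "ty": 0, "tz": -0.22, "ax": 0, "ay": 0.4, "az": 0},
    {"tx": -0.36, "ty": 0, "tz": -0.22, "ax": 0, "ay": 0.4, "az": 0},
    {"tx": -0.36, "ty": 0, "tz": -0.22, "ax": 0, "ay": 0.4, "az": 0},
    {"tx": -0.36, "ty": 0, "tz": -0.19, "ax": 0, "ay": 0.4, "az": 0},
    {"tx": -0.36, "ty": 0, "tz": -0.19, "ax": 0, "ay": 0.4, "az": 0},
    {"tx": -0.36, "ty": 0, "tz": -0.19, "ax": 0, "ay": 0.4, "az": 0},
    {"tx": -0.36, "ty": 0, "tz": -0.19, "ax": 0, "ay": 0.4, "az": 0},
    {"tx": -0.36, "ty": 0, "tz": -0.19, "ax": 0, "ay": 0.4, "az": 0},
    {"tx": -0.36, "ty": 0, "tz": -0.19, "ax": 0, "ay": 0.4, "az": 0},
    {"tx": 0, "ty": 0, "tz": 0, "ax": 0, "ay": 0, "az": 0},
    {"tx": 0, "ty": 0, "tz": 0, "ax": 0, "ay": 0, "az": 0},
  ],
)

```text
time_s: 39.92
ee_pos: [0.4436, -0.079, 0.4022]
eef_rot: [3.141, -0.384, 1.973]
force: [-0.3, 2.0, -3.1]
grip_width: 0.0234
grip_force: 60.0
```

Run:
```python
from sc import *
from snap import snap
c,o=snap('w12');print(o['ee_pos'],o['moment'],o['force'],o['qpos'])
go(lipd(.105,.066),-67,42)
h=cv2.cvtColor(c['pixels'],cv2.COLOR_RGB2HSV)
for r in(375,385,445,470): print(r,[h[r,x].tolist() for x in range(270,380,18)])
```

```text
[ 0.44358255 -0.07904393  0.40217137] [ 0.18421275  0.18056647 -0.00066949] [-0.34522608  2.00756982 -3.09295934] [-0.3032797   0.11803272  1.75934903  0.29055135  1.52182741 -0.7570463 ]
turn [ 0.009 -0.004  0.007] then shift [ 0.18   0.007 -0.188] | shift first [ 0.18   0.007 -0.188] tcp [ 0.443 -0.076  0.409]
375 [[15, 9, 108], [0, 0, 31], [18, 12, 208], [17, 11, 207], [17, 11, 209], [30, 12, 21], [10, 7, 108]]
385 [[23, 9, 109], [15, 9, 109], [13, 11, 207], [19, 10, 209], [17, 11, 208], [120, 20, 26], [30, 7, 108]]
445 [[23, 10, 106], [15, 10, 200], [15, 10, 201], [20, 11, 202], [19, 36, 133], [19, 10, 208], [165, 7, 70]]
470 [[23, 10, 105], [20, 91, 225], [19, 91, 118], [13, 157, 148], [20, 101, 196], [20, 92, 181], [105, 18, 28]]
```

Run:
```python
from h import *
from station import camera
L=[]
for n,(x0,y0,x1,y1) in(('scene',(270,170,450,350)),('side',(250,130,430,310))):
    c=camera(n);pickle.dump(c,open(n+'2.pkl','wb'));L.append(cv2.resize(c['pixels'][y0:y1,x0:x1],(400,400),interpolation=2))
w=load('w12')['pixels'][280:480];w=cv2.resize(w,(640,200))
w=cv2.copyMakeBorder(w,0,0,80,80,0)
cv2.imwrite('pics/m2.png',np.vstack([np.hstack(L),w])[:,:,::-1])
```

```text
(no output)
```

View pics/m2.png

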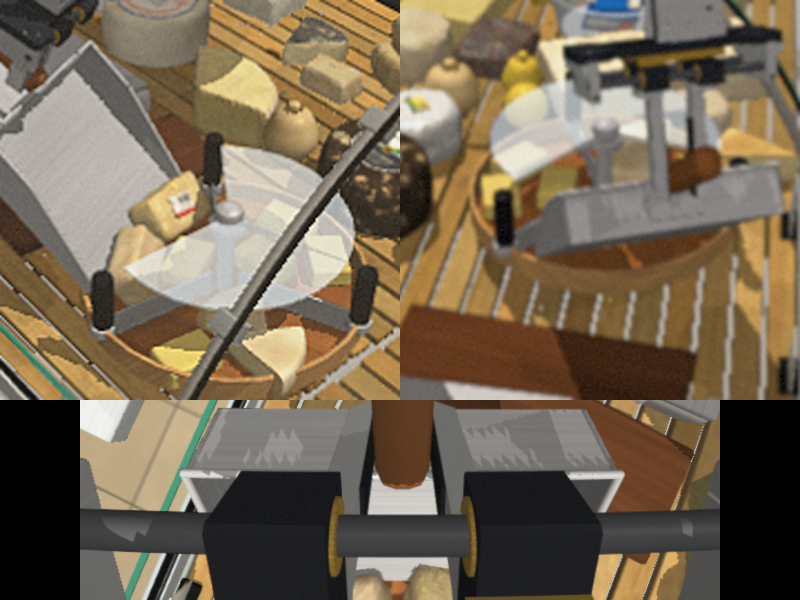

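The cheeses have slid off. Butter is inside and both bricks lean nose-down over the lip at (165,205) and (140,250) in the montage. I'll tilt further and draw the scoop up and out so they settle.

Run:
```python
from sc import *
go(lipd(.108,.07),-67,52)
prev=None
for lip,th in((lipd(.108,.07),52),(lipd(.125,.085),55),(lipd(.15,.12),55),(lipd(.17,.16),30),(lipd(.19,.18),0)):
    p,R=target(lip,-67,th)
    if prev: print(th,p.round(3),'turn',((prev[1].inv()*R).as_rotvec(degrees=True)/5).round(2),'shift',(prev[1].inv().apply(p-prev[0])/.03).round(2))
    prev=(p,R)
```

```text
turn [0.009 1.997 0.011] then shift [-1.25   0.007 -1.446] | shift first [-1.482  0.006 -1.208] tcp [ 0.465 -0.129  0.419]
55 [ 0.466 -0.13   0.434] turn [-0.   0.6 -0. ] shift [ 0.22  0.   -0.44]
55 [ 0.456 -0.107  0.469] turn [0. 0. 0.] shift [ 1.35 -0.   -0.48]
30 [0.39  0.048 0.483] turn [ 0. -5. -0.] shift [ 4.88 -0.    2.85]
0 [0.326 0.199 0.393] turn [-0. -6. -0.] shift [ 4.85 -0.    3.9 ]
```

>>> apply_moves(
  increments=[
    {"tx": -0.37, "ty": 0, "tz": -0.3, "ax": 0, "ay": 0.5, "az": 0},
    {"tx": -0.37, "ty": 0, "tz": -0.3, "ax": 0, "ay": 0.5, "az": 0},
    {"tx": -0.37, "ty": 0, "tz": -0.3, "ax": 0, "ay": 0.5, "az": 0},
    {"tx": -0.37, "ty": 0, "tz": -0.3, "ax": 0, "ay": 0.5, "az": 0},
    {"tx": 0.07, "ty": 0, "tz": -0.15, "ax": 0, "ay": 0.2, "az": 0},
    {"tx": 0.07, "ty": 0, "tz": -0.15, "ax": 0, "ay": 0.2, "az": 0},
    {"tx": 0.07, "ty": 0, "tz": -0.15, "ax": 0, "ay": 0.2, "az": 0},
    {"tx": 0, "ty": 0, "tz": 0, "ax": 0, "ay": 0, "az": 0},
    {"tx": 0, "ty": 0, "tz": 0, "ax": 0, "ay": 0, "az": 0},
  ],
)

```text
time_s: 41.2
ee_pos: [0.466, -0.1321, 0.43]
eef_rot: [3.14, -0.611, 1.973]
force: [-0.0, 0.1, -1.4]
grip_width: 0.0235
grip_force: 60.0
```

>>> apply_moves(
  increments=[
    {"tx": 0.3, "ty": 0, "tz": -0.15, "ax": 0, "ay": 0, "az": 0},
    {"tx": 0.35, "ty": 0, "tz": -0.15, "ax": 0, "ay": 0, "az": 0},
    {"tx": 0.35, "ty": 0, "tz": -0.15, "ax": 0, "ay": 0, "az": 0},
    {"tx": 0.35, "ty": 0, "tz": -0.15, "ax": 0, "ay": 0, "az": 0},
    {"tx": 0, "ty": 0, "tz": 0, "ax": 0, "ay": 0, "az": 0},
  ],
)

```text
time_s: 41.82
ee_pos: [0.457, -0.1108, 0.4689]
eef_rot: [3.139, -0.61, 1.974]
force: [-0.7, 0.2, -2.7]
grip_width: 0.0237
grip_force: 60.0
```

Run:
```python
from sc import *
from snap import snap
c,o=snap('w13');print(o['ee_pos'],o['moment'],o['force'],o['qpos'])
go(lipd(.15,.12),-67,55)
h=cv2.cvtColor(c['pixels'],cv2.COLOR_RGB2HSV)
for r in(385,445,470): print(r,[h[r,x].tolist() for x in range(270,380,18)])
```

```text
[ 0.45697217 -0.11079772  0.46888425] [-0.43806213 -0.19402323 -0.00884852] [-0.74614826  0.23666856 -2.65185931] [-0.37824264  0.1409162   1.59471356  0.43719188  1.83595808 -0.75803609]
turn [ 0.011 -0.001  0.012] then shift [0.117 0.01  0.058] | shift first [0.117 0.01  0.058] tcp [ 0.456 -0.107  0.469]
385 [[23, 9, 119], [30, 4, 60], [21, 9, 204], [17, 11, 209], [19, 10, 209], [120, 9, 27], [30, 6, 118]]
445 [[30, 7, 111], [20, 12, 198], [18, 13, 201], [17, 11, 200], [21, 9, 200], [20, 11, 202], [150, 3, 73]]
470 [[20, 7, 111], [19, 88, 113], [18, 82, 124], [13, 159, 109], [13, 167, 124], [13, 163, 127], [80, 24, 32]]
```

The wrist force shows just the scoop's weight, so it is empty. I'll level it and go back to the scale.

>>> apply_moves(
  increments=[
    {"tx": 0.98, "ty": 0, "tz": 0.45, "ax": 0, "ay": -1, "az": 0},
    {"tx": 0.98, "ty": 0, "tz": 0.45, "ax": 0, "ay": -1, "az": 0},
    {"tx": 0.98, "ty": 0, "tz": 0.5, "ax": 0, "ay": -1, "az": 0},
    {"tx": 0.98, "ty": 0, "tz": 0.5, "ax": 0, "ay": -1, "az": 0},
    {"tx": 0.98, "ty": 0, "tz": 0.5, "ax": 0, "ay": -1, "az": 0},
    {"tx": 0.81, "ty": 0, "tz": 0.55, "ax": 0, "ay": -1, "az": 0},
    {"tx": 0.81, "ty": 0, "tz": 0.55, "ax": 0, "ay": -1, "az": 0},
    {"tx": 0.81, "ty": 0, "tz": 0.55, "ax": 0, "ay": -1, "az": 0},
    {"tx": 0.81, "ty": 0, "tz": 0.6, "ax": 0, "ay": -1, "az": 0},
    {"tx": 0.81, "ty": 0, "tz": 0.6, "ax": 0, "ay": -1, "az": 0},
    {"tx": 0.81, "ty": 0, "tz": 0.6, "ax": 0, "ay": -1, "az": 0},
    {"tx": 0, "ty": 0, "tz": 0, "ax": 0, "ay": 0, "az": 0},
  ],
)

```text
time_s: 43.38
ee_pos: [0.3391, 0.1666, 0.355]
eef_rot: [-3.139, 0.348, 1.975]
force: [-0.1, -0.3, -2.6]
grip_width: 0.0238
grip_force: 60.0
```

Run:
```python
from sc import *
from snap import snap
c,o=snap('w14');h=cv2.cvtColor(c['pixels'],cv2.COLOR_RGB2HSV);print([(r,h[r,323].tolist()) for r in range(85,125,5)])
print(o['qpos'])
go([.681,.191,.15],0,0)
```

```text
[(85, [18, 127, 137]), (90, [18, 129, 134]), (95, [18, 127, 129]), (100, [12, 155, 102]), (105, [12, 160, 110]), (110, [13, 164, 115]), (115, [13, 163, 122]), (120, [12, 163, 128])]
[ 0.42421737 -0.02775401  2.02693043 -0.37761012  1.17928269  0.17235117]
turn [ -4.572  -0.03  -12.581] then shift [-2.106  0.838  0.523] | shift first [-0.149  2.313 -0.192] tcp [0.404 0.191 0.363]
```

>>> apply_moves(
  increments=[
    {"tx": -0.05, "ty": 0.77, "tz": -0.2, "ax": 0, "ay": 0, "az": 0},
    {"tx": -0.05, "ty": 0.77, "tz": -0.2, "ax": 0, "ay": 0, "az": 0},
    {"tx": -0.05, "ty": 0.77, "tz": -0.1, "ax": 0, "ay": 0, "az": 0},
    {"tx": 0, "ty": 0, "tz": 0, "ax": -0.34, "ay": 0, "az": -0.93},
    {"tx": 0, "ty": 0, "tz": 0, "ax": -0.34, "ay": 0, "az": -0.93},
    {"tx": 0, "ty": 0, "tz": 0, "ax": -0.34, "ay": 0, "az": -0.93},
    {"tx": 0, "ty": 0, "tz": 0, "ax": -0.34, "ay": 0, "az": -0.93},
    {"tx": 0, "ty": 0, "tz": 0, "ax": -0.34, "ay": 0, "az": -0.93},
    {"tx": 0, "ty": 0, "tz": 0, "ax": -0.34, "ay": 0, "az": -0.93},
    {"tx": 0, "ty": 0, "tz": 0, "ax": -0.34, "ay": 0, "az": -0.93},
    {"tx": 0, "ty": 0, "tz": 0, "ax": -0.34, "ay": 0, "az": -0.93},
    {"tx": 0, "ty": 0, "tz": 0, "ax": -0.34, "ay": 0, "az": -0.93},
  ],
)

```text
time_s: 44.92
ee_pos: [0.4035, 0.193, 0.3731]
eef_rot: [3.138, 0.35, 2.75]
force: [-0.6, -0.2, -2.6]
grip_width: 0.0238
grip_force: 60.0
```

>>> apply_moves(
  increments=[
    {"tx": 0, "ty": 0, "tz": 0, "ax": -0.34, "ay": 0, "az": -0.93},
    {"tx": 0, "ty": 0, "tz": 0, "ax": -0.34, "ay": 0, "az": -0.93},
    {"tx": 0, "ty": 0, "tz": 0, "ax": -0.34, "ay": 0, "az": -0.93},
    {"tx": 0, "ty": 0, "tz": 0, "ax": -0.34, "ay": 0, "az": -0.93},
    {"tx": 0, "ty": 0, "tz": 0, "ax": -0.16, "ay": 0, "az": -0.5},
    {"tx": 0, "ty": 0, "tz": 0, "ax": 0, "ay": 0, "az": 0},
    {"tx": 0, "ty": 0, "tz": 0, "ax": 0, "ay": 0, "az": 0},
  ],
)

```text
time_s: 45.8
ee_pos: [0.4033, 0.1935, 0.3725]
eef_rot: [3.141, 0.351, 3.139]
force: [0.2, 0.4, -2.2]
grip_width: 0.0234
grip_force: 60.0
```

Run:
```python
from sc import *
go([.681,.191,.065],0,0);go([.681,.191,.056],0,0)
```

```text
turn [ 0.003  0.02  -0.024] then shift [ 1.045 -0.072  2.972] | shift first [ 1.05  -0.075  2.97 ] tcp [0.404 0.191 0.278]
turn [ 0.003  0.02  -0.024] then shift [ 1.148 -0.072  3.254] | shift first [ 1.153 -0.076  3.252] tcp [0.404 0.191 0.269]
```

>>> apply_moves(
  increments=[
    {"tx": 0.26, "ty": -0.04, "tz": 0.74, "ax": 0, "ay": 0.02, "az": -0.02},
    {"tx": 0.26, "ty": -0.03, "tz": 0.74, "ax": 0, "ay": 0, "az": 0},
    {"tx": 0.26, "ty": 0, "tz": 0.74, "ax": 0, "ay": 0, "az": 0},
    {"tx": 0.26, "ty": 0, "tz": 0.74, "ax": 0, "ay": 0, "az": 0},
    {"tx": 0.05, "ty": 0, "tz": 0.15, "ax": 0, "ay": 0, "az": 0},
    {"tx": 0.05, "ty": 0, "tz": 0.13, "ax": 0, "ay": 0, "az": 0},
    {"tx": 0, "ty": 0, "tz": 0, "ax": 0, "ay": 0, "az": 0},
  ],
)

```text
time_s: 46.68
ee_pos: [0.4043, 0.1918, 0.2695]
eef_rot: [3.142, 0.349, -3.14]
force: [0.5, -0.0, -1.6]
grip_width: 0.0239
grip_force: 60.0
```

>>> apply_moves(
  increments=[
    {"tx": 0, "ty": 0, "tz": 0.03, "ax": 0, "ay": 0, "az": 0},
    {"tx": 0, "ty": 0, "tz": 0, "ax": 0, "ay": 0, "az": 0},
  ],
)

```text
time_s: 46.92
ee_pos: [0.4045, 0.1918, 0.2685]
eef_rot: [3.142, 0.349, -3.14]
force: [-0.2, -0.4, -2.0]
grip_width: 0.0238
grip_force: 60.0
```

>>> apply_moves(
  increments=[
    {"tx": 0.0, "ty": 0, "tz": 0.02, "ax": 0, "ay": 0, "az": 0},
    {"tx": 0, "ty": 0, "tz": 0, "ax": 0, "ay": 0, "az": 0},
    {"tx": 0, "ty": 0, "tz": 0, "ax": 0, "ay": 0, "az": 0},
    {"tx": 0, "ty": 0, "tz": 0, "ax": 0, "ay": 0, "az": 0},
    {"tx": 0, "ty": 0, "tz": -0.4, "ax": 0, "ay": 0, "az": 0},
    {"tx": 0, "ty": 0, "tz": -1, "ax": 0, "ay": 0, "az": 0},
    {"tx": 0, "ty": 0, "tz": -1, "ax": 0, "ay": 0, "az": 0},
    {"tx": 0, "ty": 0, "tz": -1, "ax": 0, "ay": 0, "az": 0},
    {"tx": 0, "ty": 0, "tz": -0.6, "ax": 0, "ay": 0, "az": 0},
  ],
  jaw=0.4,
)

```text
time_s: 48.05
ee_pos: [0.3629, 0.1917, 0.3825]
eef_rot: [3.141, 0.351, -3.14]
force: [-0.2, -0.5, 0.2]
grip_width: 0.0563
grip_force: 0.0
```

Run:
```python
from sc import *
from station import camera
from snap import snap
np.set_printoptions(precision=3,suppress=True)
o=get_obs();print(o['qpos'])
plan([.420,0.03,.22],down(174));plan([.353,-.2148,.22],down(174))
# side view before/after of scoop
a=load('side');c=camera('side');pickle.dump(c,open('side3.pkl','wb'));s=camera('scene');pickle.dump(s,open('scene3.pkl','wb'))
d=cv2.absdiff(a['pixels'],c['pixels']).max(2)
for n,(x0,y0,x1,y1) in dict(scoop=(205,285,330,400),handle=(325,320,385,350)).items(): print(n,(d[y0:y1,x0:x1]>40).mean())
# yellow/tan pixels of new cheeses in compartment: diff between scene1 (empty) and scene3
def newpx(A,B,r):
    x0,y0,x1,y1=r;m=(cv2.absdiff(A['pixels'],B['pixels']).max(2)>45).astype(np.uint8)*255
    q=np.zeros_like(m);q[y0:y1,x0:x1]=m[y0:y1,x0:x1];q=cv2.morphologyEx(q,cv2.MORPH_OPEN,np.ones((3,3)))
    n,_,st,ce=cv2.connectedComponentsWithStats(q);return [(st[i,:5].tolist(),ce[i].round(0).tolist()) for i in range(1,n) if st[i,4]>25]
print('scene',newpx(load('scene1'),s,(255,200,450,340)));print('side',newpx(load('side1'),c,(270,140,430,270)))
```

```text
[ 0.421 -0.041  1.971 -0.179  0.897 -1.062]
turn [0.22 4.01 1.21] shift after turn [-2.46 -5.16 -0.58] shift before turn [-1.98 -5.39  0.1 ] tcp [0.42 0.03 0.4 ]
turn [0.22 4.01 1.21] shift after turn [ -1.09 -13.51  -0.58] shift before turn [  0.13 -13.55  -0.68] tcp [ 0.353 -0.215  0.4  ]
scoop 0.019965217391304347
handle 0.0
scene [([331, 219, 29, 24, 439], [345.0, 231.0]), ([255, 225, 10, 7, 46], [259.0, 228.0]), ([266, 230, 31, 12, 155], [279.0, 236.0]), ([303, 235, 28, 28, 537], [317.0, 248.0]), ([273, 248, 21, 21, 310], [283.0, 258.0]), ([332, 248, 26, 31, 485], [346.0, 264.0]), ([313, 275, 24, 26, 335], [324.0, 286.0])]
side [([270, 140, 13, 8, 67], [276.0, 143.0]), ([290, 140, 45, 59, 1113], [313.0, 160.0]), ([315, 140, 115, 130, 5166], [388.0, 218.0]), ([411, 140, 8, 8, 46], [415.0, 143.0]), ([273, 153, 10, 27, 195], [278.0, 166.0]), ([325, 245, 29, 6, 140], [340.0, 248.0]), ([313, 266, 9, 4, 33], [317.0, 268.0])]
```

The scoop is back exactly in place (no difference at the handle). I'll check the cheeses from above on the way to the knob.

>>> apply_moves(
  increments=[
    {"tx": 0, "ty": 0, "tz": 0, "ax": 0.055, "ay": 1, "az": 0.3},
    {"tx": 0, "ty": 0, "tz": 0, "ax": 0.055, "ay": 1, "az": 0.3},
    {"tx": 0, "ty": 0, "tz": 0, "ax": 0.055, "ay": 1, "az": 0.3},
    {"tx": 0, "ty": 0, "tz": 0, "ax": 0.055, "ay": 1, "az": 0.3},
    {"tx": -0.9, "ty": -1, "tz": -0.1, "ax": 0, "ay": 0, "az": 0},
    {"tx": -0.9, "ty": -1, "tz": -0.1, "ax": 0, "ay": 0, "az": 0},
    {"tx": -0.9, "ty": -1, "tz": -0.1, "ax": 0, "ay": 0, "az": 0},
    {"tx": -0.9, "ty": -1, "tz": -0.1, "ax": 0, "ay": 0, "az": 0},
    {"tx": -0.9, "ty": -1, "tz": -0.1, "ax": 0, "ay": 0, "az": 0},
    {"tx": -0.9, "ty": -1, "tz": -0.1, "ax": 0, "ay": 0, "az": 0},
    {"tx": -0.9, "ty": -1, "tz": 0, "ax": 0, "ay": 0, "az": 0},
    {"tx": 0, "ty": -1, "tz": 0, "ax": 0, "ay": 0, "az": 0},
  ],
)

```text
time_s: 49.65
ee_pos: [0.5275, -0.068, 0.3973]
eef_rot: [-3.141, -0.002, 3.037]
force: [0.3, 0.2, -1.4]
grip_width: 0.0562
grip_force: 0.0
```

>>> apply_moves(
  increments=[
    {"tx": 0, "ty": -1, "tz": 0, "ax": 0, "ay": 0, "az": 0},
    {"tx": 0, "ty": -1, "tz": 0, "ax": 0, "ay": 0, "az": 0},
    {"tx": 0, "ty": 0, "tz": 0, "ax": 0, "ay": 0, "az": 0},
  ],
)

```text
time_s: 50.02
ee_pos: [0.5201, -0.1277, 0.3978]
eef_rot: [-3.141, -0.002, 3.035]
force: [-0.3, 0.3, 0.6]
grip_width: 0.0567
grip_force: 0.0
```

Run:
```python
from sc import *
from snap import snap
np.set_printoptions(precision=3,suppress=True,linewidth=200)
c,o=snap('w15');print(o['ee_pos'],o['eef_rot'])
# rectify the compartment plane z=.06 into a polar-ish map in carousel frame: rows d, cols lateral, 5 mm; classify by HSV
a=np.radians(113);ex=np.array([np.cos(a),np.sin(a)]);ey=np.array([-ex[1],ex[0]])
h=cv2.cvtColor(c['pixels'],cv2.COLOR_RGB2HSV)
for d in range(170,5,-8):
    r=''
    for y in range(140,-141,-5):
        p=HUB+(d*ex+y*ey)/1000;u=proj(c,[p[0],p[1],.06])[0].round().astype(int)
        if 0<=u[0]<640 and 0<=u[1]<480:
            H,S,V=h[u[1],u[0]];r+='.' if V<70 else 'c' if (H>=18 and 60<S<150 and V>90) else 'w' if S>=120 else 'g'
        else:r+=' '
    print(d,r)
```

```text
[ 0.52  -0.128  0.398] [-3.141 -0.002  3.035]
170           ccgcccccgwwccwwgcccccgccccccgwwwwwwwwwwwwwwwwww
162          ccgccccccgwwwwwgccccccgccccwgccwcwwwwwwwwwwwwwww
154         ccgccccccgwcwwwgccccccgcccccgwwwwcwgccwwwwwwwwwww
146        cccgcccccgwwwwwwwwwwwwwwwwwcwgcwcccgccccccwwwwwwww
138       cccgccccccgwcwwwwwwwwwwwwwwwwwwcwwwcccccccgccwwwwww
130      ccccccccwcwwwwwwwwwwwwwwwwwwwwwwwwwwwcccccgwcwcccggg
122     ccccgccccwwwwgccccccccwwwwwwwwwwwwwwwwwwcccgwwcccgggg
114    ccccgccwwccccccccgcgggccwwccccccccccccccccccwcwwcggggg
106   ccccgcwwwccccgccccccgcgccwcccccccccccccccccccwwcwcgc...
98  ccccwcwwwwwcgcggccgccgcgccwccccccccccccccccccccwwcgwcccc
90 cccccwwwwwwwcgccggggggggcgcwcccgccccccccccccgcccwwwcccccc
82 cggggwwwwwwwccggggggggggggcwccccccggggggggcccccwwwwwwggcg
74 ....ggwwwwwwwcgggccccwwwwwwwccccccgggggggggccccwwwwg.....
66 ....ggggwwwwwwgwwwwwwwwwwwwwccccccwwwwwwgcccccwwwggg.....
58 ..wwwggggggwwwwwwwwwwwwcccccccccccccccccccccccgggggggg...
50 wwwwwwwwgggggwwwwwwwwwwccccccccccccwwwwwwwwggggggwwwwwwww
42 wwwwwwwwwwwgggggwwwwwwwccccccccccccwwwwwggggggwwwwwwwwwww
34 ggwwwwwwwwwwwggggggwwwwccccccccccccwwwggggggwwwwwwwwwwwww
26 gggggwwwwwwwwwwwgggggwwccccccccccccggggggwwwwwwwwwwwwwggg
18 ggggggggwwwwwwwwwwwggggccccccccwggggggwwwg..wwwwwwwgggggg
10 ggggggggggcwwwwwwwwwwwggggwggwwggggcwwwwwggg...wggggggggg
```

The map shows butter at the hub end (d 18–66 mm) and the bricks left and right (d 58–122 mm). All lie flat and inside the compartment. Now the last turn, using the knob at 174°.

>>> apply_moves(
  increments=[
    {"tx": 0.87, "ty": -0.58, "tz": 0, "ax": 0, "ay": 0, "az": 0},
    {"tx": 0.87, "ty": -0.58, "tz": 0, "ax": 0, "ay": 0, "az": 0},
    {"tx": 0.87, "ty": -0.58, "tz": 0, "ax": 0, "ay": 0, "az": 0},
    {"tx": 0.87, "ty": -0.58, "tz": 0, "ax": 0, "ay": 0, "az": 0},
    {"tx": 0.87, "ty": -0.58, "tz": 0, "ax": 0, "ay": 0, "az": 0},
    {"tx": 0.87, "ty": -0.58, "tz": 0, "ax": 0, "ay": 0, "az": 0},
    {"tx": 0, "ty": 0, "tz": 0, "ax": 0, "ay": 0, "az": 0},
  ],
  jaw=0.5,
  force=10,
)

```text
time_s: 50.95
ee_pos: [0.353, -0.2136, 0.3988]
eef_rot: [-3.14, -0.0, 3.036]
force: [-0.1, 0.1, 0.0]
grip_width: 0.047
grip_force: 0.0
```

Run:
```python
from sc import *
from snap import snap
c,o=snap('w16')
k=proj(c,[.361,-.215,.123])[0];print(k)
v=cv2.cvtColor(c['pixels'],cv2.COLOR_RGB2HSV)[:,:,2];m=np.zeros_like(v);m[200:290,285:360]=(v[200:290,285:360]<60)*255
ys,xs=np.nonzero(m);print(xs.min(),xs.max(),ys.min(),ys.max(),len(xs))
v2=load('w2');m2=cv2.cvtColor(v2['pixels'],cv2.COLOR_RGB2HSV)[200:290,285:360,2]<60;ys,xs=np.nonzero(m2);print('before',xs.min()+285,xs.max()+285,ys.min()+200,ys.max()+200,len(xs))
plan([.3533,-.2148,.100],down(174))
```

```text
[321.9867087  262.75581588]
303 334 225 274 1191
before 305 335 222 271 1174
turn [-0.01 -0.   -0.  ] shift after turn [ 0.01 -0.05  3.96] shift before turn [ 0.01 -0.04  3.96] tcp [ 0.353 -0.215  0.28 ]
```

Knob a sits where knob b was before (columns 303–334). I'll descend, cage it and turn.

>>> apply_moves(
  increments=[
    {"tx": 0, "ty": -0.06, "tz": 0, "ax": 0, "ay": 0, "az": 0},
    {"tx": 0, "ty": 0, "tz": 1, "ax": 0, "ay": 0, "az": 0},
    {"tx": 0, "ty": 0, "tz": 1, "ax": 0, "ay": 0, "az": 0},
    {"tx": 0, "ty": 0, "tz": 1, "ax": 0, "ay": 0, "az": 0},
    {"tx": 0, "ty": 0, "tz": 0.96, "ax": 0, "ay": 0, "az": 0},
    {"tx": 0, "ty": 0, "tz": 0, "ax": 0, "ay": 0, "az": 0},
  ],
)

```text
time_s: 51.75
ee_pos: [0.3537, -0.2151, 0.2786]
eef_rot: [3.141, -0.004, 3.038]
force: [0.1, 0.2, 0.6]
grip_width: 0.0469
grip_force: 0.0
```

>>> apply_moves(
  increments=[
    {"tx": 0, "ty": 0, "tz": 0, "ax": 0, "ay": 0, "az": 0},
    {"tx": 0, "ty": 0, "tz": 0, "ax": 0, "ay": 0, "az": 0},
    {"tx": 0, "ty": 0, "tz": 0, "ax": 0, "ay": 0, "az": 0},
  ],
  jaw=0.7,
)

```text
time_s: 52.12
ee_pos: [0.3535, -0.2157, 0.2807]
eef_rot: [-3.14, 0.001, 3.037]
force: [0.5, -0.5, -0.0]
grip_width: 0.0287
grip_force: 0.0
```

>>> apply_moves(
  increments=[
    {"tx": -0.013, "ty": 0.36, "tz": 0, "ax": 0, "ay": 0, "az": 0.8},
    {"tx": -0.013, "ty": 0.36, "tz": 0, "ax": 0, "ay": 0, "az": 0.8},
    {"tx": -0.013, "ty": 0.36, "tz": 0, "ax": 0, "ay": 0, "az": 0.8},
    {"tx": -0.013, "ty": 0.36, "tz": 0, "ax": 0, "ay": 0, "az": 0.8},
    {"tx": -0.013, "ty": 0.36, "tz": 0, "ax": 0, "ay": 0, "az": 0.8},
    {"tx": -0.013, "ty": 0.36, "tz": 0, "ax": 0, "ay": 0, "az": 0.8},
    {"tx": -0.013, "ty": 0.36, "tz": 0, "ax": 0, "ay": 0, "az": 0.8},
    {"tx": -0.013, "ty": 0.36, "tz": 0, "ax": 0, "ay": 0, "az": 0.8},
    {"tx": -0.013, "ty": 0.36, "tz": 0, "ax": 0, "ay": 0, "az": 0.8},
    {"tx": -0.013, "ty": 0.36, "tz": 0, "ax": 0, "ay": 0, "az": 0.8},
  ],
)

```text
time_s: 53.38
ee_pos: [0.4002, -0.1206, 0.2804]
eef_rot: [-3.14, 0.002, 2.337]
force: [-0.8, -4.5, 1.0]
grip_width: 0.0282
grip_force: 1.6
```

Run:
```python
from sc import *
o=get_obs();v=o['ee_pos'][:2]-HUB;print(np.hypot(*v),np.degrees(np.arctan2(v[1],v[0])),np.degrees(o['eef_rot'][2]),o['force'])
```

```text
0.15429115978104938 134.29798623193292 133.8777285937091 [-0.78161937 -4.46636157  1.02872343]
```

>>> apply_moves(
  increments=[
    {"tx": -0.013, "ty": 0.36, "tz": 0, "ax": 0, "ay": 0, "az": 0.8},
    {"tx": -0.013, "ty": 0.36, "tz": 0, "ax": 0, "ay": 0, "az": 0.8},
    {"tx": -0.013, "ty": 0.36, "tz": 0, "ax": 0, "ay": 0, "az": 0.8},
    {"tx": -0.013, "ty": 0.36, "tz": 0, "ax": 0, "ay": 0, "az": 0.8},
    {"tx": -0.013, "ty": 0.36, "tz": 0, "ax": 0, "ay": 0, "az": 0.8},
    {"tx": -0.013, "ty": 0.36, "tz": 0, "ax": 0, "ay": 0, "az": 0.8},
    {"tx": -0.013, "ty": 0.36, "tz": 0, "ax": 0, "ay": 0, "az": 0.8},
    {"tx": -0.013, "ty": 0.36, "tz": 0, "ax": 0, "ay": 0, "az": 0.8},
    {"tx": -0.013, "ty": 0.36, "tz": 0, "ax": 0, "ay": 0, "az": 0.8},
    {"tx": -0.013, "ty": 0.36, "tz": 0, "ax": 0, "ay": 0, "az": 0.8},
    {"tx": -0.013, "ty": 0.36, "tz": 0, "ax": 0, "ay": 0, "az": 0.8},
    {"tx": -0.013, "ty": 0.36, "tz": 0, "ax": 0, "ay": 0, "az": 0.8},
  ],
)

```text
time_s: 54.88
ee_pos: [0.5186, -0.0775, 0.2801]
eef_rot: [-3.141, 0.001, 1.499]
force: [-0.9, 1.1, 0.9]
grip_width: 0.028
grip_force: 0.6
```

>>> apply_moves(
  increments=[
    {"tx": -0.013, "ty": 0.36, "tz": 0, "ax": 0, "ay": 0, "az": 0.8},
    {"tx": -0.013, "ty": 0.36, "tz": 0, "ax": 0, "ay": 0, "az": 0.8},
    {"tx": -0.013, "ty": 0.36, "tz": 0, "ax": 0, "ay": 0, "az": 0.8},
    {"tx": -0.013, "ty": 0.36, "tz": 0, "ax": 0, "ay": 0, "az": 0.8},
    {"tx": -0.013, "ty": 0.36, "tz": 0, "ax": 0, "ay": 0, "az": 0.8},
    {"tx": -0.013, "ty": 0.36, "tz": 0, "ax": 0, "ay": 0, "az": 0.8},
    {"tx": -0.013, "ty": 0.36, "tz": 0, "ax": 0, "ay": 0, "az": 0.8},
    {"tx": -0.013, "ty": 0.36, "tz": 0, "ax": 0, "ay": 0, "az": 0.8},
    {"tx": 0, "ty": 0, "tz": 0, "ax": 0, "ay": 0, "az": 0},
    {"tx": 0, "ty": 0, "tz": 0, "ax": 0, "ay": 0, "az": 0},
  ],
)

```text
time_s: 56.12
ee_pos: [0.5983, -0.1068, 0.2799]
eef_rot: [3.141, 0.001, 0.944]
force: [0.9, -1.0, 0.6]
grip_width: 0.0284
grip_force: 0.9
```

>>> apply_moves(
  increments=[
    {"tx": 0, "ty": 0, "tz": 0, "ax": 0, "ay": 0, "az": 0},
    {"tx": 0, "ty": 0, "tz": 0, "ax": 0, "ay": 0, "az": 0},
    {"tx": 0, "ty": 0, "tz": 0, "ax": 0, "ay": 0, "az": 0},
  ],
  jaw=0.5,
)

```text
time_s: 56.5
ee_pos: [0.5984, -0.1068, 0.2797]
eef_rot: [-3.141, 0.001, 0.943]
force: [0.1, 0.4, 0.3]
grip_width: 0.047
grip_force: 0.0
```

>>> apply_moves(
  increments=[
    {"tx": 0, "ty": 0, "tz": -1, "ax": 0, "ay": 0, "az": 0},
    {"tx": 0, "ty": 0, "tz": -1, "ax": 0, "ay": 0, "az": 0},
    {"tx": 0, "ty": 0, "tz": -1, "ax": 0, "ay": 0, "az": 0},
    {"tx": 0, "ty": 0, "tz": -1, "ax": 0, "ay": 0, "az": 0},
    {"tx": 0.3, "ty": -1, "tz": 0, "ax": 0, "ay": 0, "az": 0},
    {"tx": 0.3, "ty": -1, "tz": 0, "ax": 0, "ay": 0, "az": 0},
    {"tx": 0.3, "ty": -1, "tz": 0, "ax": 0, "ay": 0, "az": 0},
    {"tx": 0.3, "ty": -1, "tz": 0, "ax": 0, "ay": 0, "az": 0},
    {"tx": 0.3, "ty": -1, "tz": 0, "ax": 0, "ay": 0, "az": 0},
    {"tx": 0.3, "ty": -1, "tz": 0, "ax": 0, "ay": 0, "az": 0},
    {"tx": 0, "ty": 0, "tz": 0, "ax": 0, "ay": 0, "az": 0},
  ],
)

```text
time_s: 57.88
ee_pos: [0.4839, 0.0438, 0.4]
eef_rot: [3.141, 0.001, 0.945]
force: [0.4, -0.6, -0.2]
grip_width: 0.0472
grip_force: 0.0
```

Run:
```python
from sc import *
from station import camera
np.set_printoptions(precision=3,suppress=True)
o=get_obs();print(o['ee_pos'],o['time_s'])
s=camera('scene');c=camera('side')
def dark(k,p,r=14):
    x,y=map(int,p);v=cv2.cvtColor(k['pixels'],cv2.COLOR_RGB2HSV)[y-r:y+r,x-r:x+r,2];ys,xs=np.nonzero(v<45);return (xs.mean()+x-r).round(1),(ys.mean()+y-r).round(1),len(xs)
for n in('scene','scene1'):
    k=s if n=='scene' else load(n);print(n,[dark(k,p) for p in((317,303),(366,246),(433,303))])
for n in('side','side1'):
    k=c if n=='side' else load(n);print(n,[dark(k,p) for p in((402,213),(296,229),(328,175))])
d=cv2.absdiff(s['pixels'],load('scene')['pixels']).max(2)
m=cv2.morphologyEx((d>40).astype(np.uint8)*255,cv2.MORPH_OPEN,np.ones((3,3)));n,_,st,ce=cv2.connectedComponentsWithStats(m)
print([(st[i].tolist()) for i in range(1,n) if st[i,4]>40])
d=cv2.absdiff(c['pixels'],load('side')['pixels']).max(2);print('handle',(d[320:350,325:385]>40).mean())
```

```text
[0.484 0.044 0.4  ] 57.875
scene [(np.float64(315.5), np.float64(305.5), 125), (np.float64(364.9), np.float64(241.7), 95), (np.float64(432.8), np.float64(302.7), 73)]
scene1 [(np.float64(315.4), np.float64(306.4), 92), (np.float64(365.2), np.float64(243.0), 49), (np.float64(432.9), np.float64(304.1), 34)]
side [(np.float64(400.7), np.float64(213.0), 145), (np.float64(296.5), np.float64(228.2), 159), (np.float64(322.4), np.float64(179.1), 118)]
side1 [(np.float64(400.7), np.float64(213.0), 150), (np.float64(296.5), np.float64(228.4), 156), (np.float64(327.5), np.float64(163.0), 4)]
[[14, 0, 172, 99, 5414], [0, 20, 112, 202, 11671], [55, 32, 11, 11, 78], [143, 47, 50, 54, 718], [185, 49, 87, 67, 1778], [238, 58, 13, 15, 76], [250, 78, 76, 86, 2666], [185, 95, 10, 11, 88], [222, 99, 15, 11, 114], [104, 111, 6, 12, 56], [251, 154, 6, 10, 42], [274, 165, 7, 13, 52], [0, 194, 116, 140, 8051], [229, 204, 22, 11, 114], [203, 216, 27, 24, 380], [332, 219, 27, 24, 349], [254, 225, 19, 12, 133], [232, 235, 12, 9, 80], [302, 234, 29, 28, 516], [223, 240, 9, 8, 54], [194, 246, 10, 8, 54], [273, 247, 20, 22, 313], [142, 254, 26, 46, 512], [306, 266, 49, 31, 491], [345, 319, 19, 16, 211], [378, 319, 30, 20, 396], [367, 327, 9, 13, 67], [55, 348, 14, 13, 116]]
handle 0.2011111111111111
```

>>> apply_moves(
  increments=[
    {"tx": 0.7, "ty": -0.92, "tz": 0, "ax": 0, "ay": 0, "az": 0},
    {"tx": 0.7, "ty": -0.92, "tz": 0, "ax": 0, "ay": 0, "az": 0},
    {"tx": 0.7, "ty": -0.92, "tz": 0, "ax": 0, "ay": 0, "az": 0},
    {"tx": 0.7, "ty": -0.92, "tz": 0, "ax": 0, "ay": 0, "az": 0},
    {"tx": 0.7, "ty": -0.92, "tz": 0, "ax": 0, "ay": 0, "az": 0},
    {"tx": 0.7, "ty": -0.92, "tz": 0, "ax": 0, "ay": 0, "az": 0},
    {"tx": 0.7, "ty": -0.92, "tz": 0, "ax": 0, "ay": 0, "az": 0},
    {"tx": 0.7, "ty": -0.92, "tz": 0, "ax": 0, "ay": 0, "az": 0},
    {"tx": 0.7, "ty": -0.92, "tz": 0, "ax": 0, "ay": 0, "az": 0},
    {"tx": 0.7, "ty": -0.92, "tz": 0, "ax": 0, "ay": 0, "az": 0},
    {"tx": 0.7, "ty": -0.92, "tz": 0, "ax": 0, "ay": 0, "az": 0},
    {"tx": 0.7, "ty": -0.92, "tz": 0, "ax": 0, "ay": 0, "az": 0},
  ],
)

```text
time_s: 59.48
ee_pos: [0.3654, 0.442, 0.399]
eef_rot: [3.142, 0.001, 0.942]
force: [0.5, -0.1, -0.1]
grip_width: 0.0473
grip_force: 0.0
```

Run:
```python
from sc import *
from station import camera
for n,R in(('scene',dict(young=(195,212,232,245),wedge=(330,355,385,400),whiteblk=(212,240,255,278),scoop=(240,175,340,225),handle=(226,198,266,220),covered=(350,235,440,300),slats=(250,280,305,340))),('side',dict(young=(358,370,412,428),handle=(325,320,385,350),scoop=(210,288,325,390),covered=(290,160,400,200),slats=(240,240,400,262)))):
    c=camera(n);a=cv2.GaussianBlur(load(n)['pixels'],(3,3),0);d=cv2.absdiff(cv2.GaussianBlur(c['pixels'],(3,3),0),a).max(2)
    print(n,{k:round(float((d[y0:y1,x0:x1]>45).mean()),3) for k,(x0,y0,x1,y1) in R.items()})
    h=cv2.cvtColor(c['pixels'],cv2.COLOR_RGB2HSV)
    if n=='side':
        for k,cc in(('new',c),('side1',load('side1'))):
            for r in range(170,205,6): print(k,r,[cc['pixels'][r,x].tolist() for x in range(290,345,9)])
```

```text
scene {'young': 0.0, 'wedge': 0.0, 'whiteblk': 0.0, 'scoop': 0.006, 'handle': 0.0, 'covered': 0.018, 'slats': 0.002}
side {'young': 0.773, 'handle': 0.476, 'scoop': 0.021, 'covered': 0.095, 'slats': 0.2}
new 170 [[186, 165, 135], [203, 168, 64], [243, 224, 132], [226, 226, 221], [188, 194, 190], [236, 236, 228], [229, 229, 221]]
new 176 [[182, 143, 77], [224, 206, 150], [238, 235, 213], [196, 198, 194], [185, 194, 194], [223, 223, 218], [228, 229, 221]]
new 182 [[183, 140, 77], [227, 225, 204], [229, 228, 209], [216, 216, 208], [189, 196, 194], [232, 227, 217], [232, 228, 217]]
new 188 [[174, 148, 116], [185, 189, 193], [241, 237, 227], [237, 236, 230], [223, 223, 222], [215, 209, 200], [163, 158, 154]]
new 194 [[145, 132, 121], [219, 217, 208], [227, 224, 219], [225, 216, 218], [222, 215, 211], [134, 134, 127], [126, 124, 122]]
new 200 [[126, 96, 64], [237, 233, 227], [231, 230, 223], [223, 223, 217], [153, 106, 74], [116, 111, 108], [122, 110, 104]]
side1 170 [[171, 152, 124], [181, 150, 55], [121, 118, 117], [203, 202, 194], [170, 176, 171], [223, 221, 211], [213, 213, 202]]
side1 176 [[166, 127, 68], [206, 186, 134], [116, 116, 113], [170, 172, 172], [171, 174, 176], [206, 206, 198], [214, 211, 202]]
side1 182 [[164, 128, 67], [212, 207, 187], [118, 115, 113], [164, 166, 166], [169, 173, 175], [221, 215, 199], [212, 204, 191]]
side1 188 [[159, 136, 107], [166, 170, 175], [117, 115, 110], [192, 187, 178], [203, 203, 203], [194, 189, 182], [145, 142, 140]]
side1 194 [[128, 119, 109], [196, 194, 188], [125, 120, 117], [194, 181, 177], [208, 194, 188], [122, 120, 117], [112, 109, 107]]
side1 200 [[123, 95, 58], [235, 231, 214], [227, 223, 199], [213, 203, 192], [152, 104, 66], [104, 102, 97], [106, 105, 100]]
```

Everything matches the start in the scene view: both bystanders, the scoop and the handle. The side-view differences are where the arm now blocks that camera. Handing in.

```bash
python3 -c "
from station import hand_in
print(hand_in())"
```

```text
the job is handed in; nothing more can be done
None
```

The job is handed in: all three cheeses were tipped into the empty compartment, the scoop is back flat on the scale, and the carousel is one click further with the knobs at their stops; I last saw the cheeses directly just before that final turn, all flat inside the compartment.

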